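# Fetch the back stencil and clamp it on the planter

## Robot

A 6-joint arm with a two-finger parallel gripper is mounted at the origin on the work surface. World frame = base frame: x ahead of the robot, y to its left, z up, the work surface at z = 0. Lengths are in m, angles in rad, forces in N, time in s.
With the tool pointing down it reaches from about 0.25 to 0.725 m from the base axis. Payload 4 kg.
Tool frame: the origin (TCP) lies at the very end of the fingers, on their centre line; the grasp point (between the pads) lies 19 mm behind it; z points along the fingers, y is the line along which they close (so a half turn about z gives the same grasp; the last joint's range is limited). The gripper opens to 85 mm and grips with 20 to 120 N. Pads are 22 mm wide; open, the fingers measure 114 mm over their backs; the gripper's body (76 mm by 85 mm) begins 54 mm behind the grasp point. The pads swing forward as they close: fully open they stand 13 mm farther back than shut.
Start: joints at [1.218, 0.241, 0.005, 1.335, 0, 1.571], TCP at [0.173, 0.469, 0.231] pointing down, gripper open.
Joint ranges: [-2.72, 2.72], [-1.05, 1.87], [-1.09, 1.28], [-1.99, 2.15], [-1.42, 1.44], [-3.14, 3.14]. Speed limits (rad/s): [2.79, 2.79, 3.14, 3.14, 3.14, 3.14].

## Interface

Orientations are given as a unit quaternion [x, y, z, w].
In Python, from workcell import bot, vision, workorder, boxes_of gives the robot as it stands.
- The arm moves only by the tool send_rows, never from a script. Its argument "motion" is text: rows parted by semicolons, each of 5 numbers parted by spaces: the closure, from -1 (fully open) to 1 (shut), so that 0 is half open, then the shift along the tool's x, y, z in cm, then the turn about the tool's z in rad. In form: claw x y z twist; .... A call has 1 to 5 rows; each row is the pose to reach, as a shift and turn from the pose commanded when the call began, along the tool's axes at that moment; what a row does not reach only later rows make up. A row lasts 1/10 s, in which the tool goes at most 50 mm and 8.59 degrees, less where a joint would pass 70% of its speed; a pose out of reach is approached as far as the arm can. A call with a gripper value outside its range is refused whole. The fingers move at their own pace and stop on an object; the grip force is fixed at half the most. Time passes only in rows, so rows that repeat a pose let the fingers close. It gives the time, the measured TCP pose, the force, the opening and the grip force at its end, in the units of the state.
- bot.get_obs(): the state, without advancing time (a new reading comes with each control period).
- vision.camera(name): name is "scene" or "top"; returns the picture (384x512x3 uint8, red, green, blue); there is no depth.
- vision.camera_model(name): a dict with "fov_y" (degrees; the focal length in pixels is half the picture's height over the tangent of half this angle, whatever the lens; pixels are square), "cx", "cy" (the principal point, pixels), "world_from_camera" (4x4, takes a point from camera to world coordinates). Camera axes: x right, y down, z forward; pixel columns grow to the right and rows downward; lengths in m; the calibration is good to about 2 mm. A picture is of the moment at which its call begins. camera_model takes no time and is no camera call.
- workorder.job_done(): hands the job in; it is judged then, once.
Trained networks look in the newest picture that a camera, given by its name, has taken for a name from the list of things; names that differ only in an ending like _2 or _b are one class to them, and where a whole thing is asked for, a point or a joint stands for the part that bears it (a point fixed in the world has none). Each returns a list of dicts, best first, with "conf" (0 to 1); they miss things now and then, are a little off and sometimes report something else, mostly with a low value. They report only what shows in the picture. A call takes as long as a camera call. They do not tell look-alikes from the thing itself.
- boxes_of(camera, target): "rect" ([centre column, centre row, width, height] in pixels, round what is visible of it).
The state is a dict: "clock": time; "joint_pos": joint angles; "joint_vel": joint speeds; "tau": joint torques, N m; "eef_pos": TCP position; "tool_rot": TCP orientation; "ft_force": force on the tool from outside, world axes, zero at the start; "ft_torque": the same for the moment, N m; "grip_width": finger opening in m; "grasp_force": force on a finger pad.
Only numpy, scipy, OpenCV 4.12 (cv2) and the standard library are available. Lean on these libraries where they do the work, as an engineer would, in place of code of your own. Each camera call takes 0.05 s, during which the arm holds its last target. There are 200 camera calls.

## Task

The next painter needs the yellow face stencil, which hangs at the very back of the full display hook: first move every stencil in front of it onto the empty hook. Then set the square terracotta planter squarely in the painting jig, standing up against the fixed jaw and midway across the bed, hang the yellow stencil by its lip over the planter wall that faces the sliding jaw, and slide the sprung jaw shut until it grips stencil and planter firmly; leave it clamped like that, and do not disturb the paint bottle, brush cup and round pot.

Things in the scene. Friction and masses are not known exactly. Their poses are not given: they have to be found in the camera images.
- full_stand: Full display hook stand, fixed to the table: steel foot 160 x 100 x 8 mm, post 12 mm thick, 188 mm tall, one level round hook wire, 7 mm thick, 180 mm above the table, running from the post along own -x (roughly to the robot). Yellow hangs rearmost, about 39 mm from the post; 2 or 3 others in front, 32 mm or more apart. Origin on the table under the post
- full_stand_tip (a point): Upturned end of the full stand's hook: the wire is level for 153 mm from the post, then rises 12 mm to this tip, 163 mm from the post. To pass over the tip a stencil must be 14 to 26 mm (best 20) higher than it hangs; its slot is closed, so it only leaves over the tip
- spare_stand: Spare hook stand, empty, the same in every size as the full one. Origin on the table under the post; the hook runs along own -x
- spare_stand_tip (a point): Upturned end of the spare stand's hook, as on the full one
- yellow_tab (a point): Yellow acrylic stencil, 40 g: plate 58 wide (own y) x 62 tall x 4 mm thick (x), pierced with two eyes and a mouth; on top a hang tab 36 wide x 42 mm tall with a closed 24 mm wide slot. This point: mid-tab, 18 mm below the top, 85 above the lower edge, in the plate's mid-plane; pinch the tab's sides here from above. When hung, 9 mm below the wire's centre line
- yellow_lip (a point): Hook-over lip of the yellow stencil: middle of the gap in which a planter wall goes, open downward. It is 8 mm behind (own +x of) the plate's mid-plane and 27 mm below the tab point, at the lip's underside, which rests on the rim. Gap 12 mm wide; lip 30 mm wide; its end turns down 12 mm
- blue_tab (a point): Blue acrylic stencil pierced with nine dots, 40 g, shaped as the yellow one. This point: middle of its hang tab (36 mm wide along own y, 4 mm thick), 18 mm below the tab's top, 85 mm above its lower edge. May be absent
- green_tab (a point): Green acrylic stencil pierced with three bars, 40 g, shaped as the yellow one. This point: middle of its hang tab (36 mm wide along own y, 4 mm thick), 18 mm below the tab's top, 85 mm above its lower edge. May be absent
- red_tab (a point): Red acrylic stencil pierced with one large and two small circles, 40 g, shaped as the yellow one. This point: middle of its hang tab (36 mm wide along own y, 4 mm thick), 18 mm below the tab's top, 85 mm above its lower edge. May be absent
- planter_mid (a point): Square terracotta planter, open on top, 58 x 58 mm outside, 62 mm tall, walls 6 mm, about 200 g, standing on the table; all four sides alike. Point at its centre, 31 mm above its underside; z up. Can be gripped from above across two opposite sides
- jig_seat (a point): Where the planter's underside centre belongs, on the bed of the wooden painting jig (fixed; bed top 12 mm above the table). Own +x points along the bed away from the robot. Fixed jaw face at x = +29 mm, 70 mm wide, 50 mm high. Seated planter's wall facing the sliding jaw: x = -29 to -23 mm; the stencil hung there: plate mid-plane at x = -31 mm, tab point 89 mm above this
- jaw (a joint): Sliding jaw's travel in m: 0 fully open, grows as it shuts along the seat's +x, at most 0.100. Rubs with 8 N, stays where left. Its sprung fork has two rubber-faced prongs 24 mm either side of the middle, up to 68 mm above the table, faces at x = -0.121 + travel in the seat's frame: touches the stencil at 0.088, then gives up to 8 mm (1.5 N + 1.5 N/mm): firm from 0.091
- jaw_handle (a point): Grip point of the jaw's upright round black handle, 18 mm thick, 85 mm above the table; the handle's top is at 102 mm, its foot at 34 mm; 62 mm behind the unpressed fork's rubber faces. Best pinched with one finger before and one behind it (along the bed), since it takes 8 to 18 N to push; room for that when opened to about 40 mm. Axes as the jig's
- paint: Blue paint bottle, 36 mm thick, 90 mm tall, a bystander to leave alone; origin under its centre
- cup: Clear plastic cup, 72 mm wide, 95 mm tall, with two brushes in it, a bystander to leave alone; origin under its centre
- pot: Round terracotta pot, 84 mm wide, 70 mm tall, a bystander to leave alone; origin under its centre
Not all that is in view belongs to the job. What is shaped like the part that bears red_tab but pink or white is not meant. There is more than one size of the part that bears green_tab; the job needs the larger.

How it is judged:
On the way, in this order (a step that is already met when the one before it is completed fails the run):
1. every other stencil hangs on the spare hook while the yellow one still hangs on its own (x of blue_tab in the frame of spare_stand between -0.158 and -0.005 m and y of blue_tab in the frame of spare_stand between -0.02 and 0.02 m and z of blue_tab in the frame of spare_stand between 0.16 and 0.18 m and angle between each of blue_tab, green_tab, red_tab, yellow_tab's own z axis and vertical below 0.3 rad and x of green_tab in the frame of spare_stand between -0.158 and -0.005 m and y of green_tab in the frame of spare_stand between -0.02 and 0.02 m and z of green_tab in the frame of spare_stand between 0.16 and 0.18 m and x of red_tab in the frame of spare_stand between -0.158 and -0.005 m and y of red_tab in the frame of spare_stand between -0.02 and 0.02 m and z of red_tab in the frame of spare_stand between 0.16 and 0.18 m and x of yellow_tab in the frame of full_stand between -0.158 and -0.005 m and y of yellow_tab in the frame of full_stand between -0.02 and 0.02 m and z of yellow_tab in the frame of full_stand between 0.16 and 0.18 m), for 0.2 s.
2. the planter stands in the jig with the yellow stencil hung over its wall, the jaw not yet on it (x of planter_mid in the frame of jig_seat between -0.012 and 0.006 m and y of planter_mid in the frame of jig_seat between -0.01 and 0.01 m and z of planter_mid in the frame of jig_seat between 0.026 and 0.036 m and angle between planter_mid's own z axis and vertical below 0.08 rad and x of yellow_tab in the frame of jig_seat between -0.05 and -0.026 m and y of yellow_tab in the frame of jig_seat between -0.012 and 0.012 m and z of yellow_tab in the frame of jig_seat between 0.083 and 0.094 m and angle between yellow_tab's own z axis and vertical below 0.35 rad and contact force between jaw and yellow below 0.5 N), for 0.2 s.
3. the jaw is shut on the stencil with at least 3 N (contact force between jaw and yellow above 3 N and contact force between yellow and planter above 3 N), for 0.2 s.
At the end, for the whole second after the job is handed in: Other stencils hang at rest on the spare hook; planter upright in the jig against the fixed jaw, within 10 mm of mid-bed; yellow stencil hooked fully down on its wall facing the jaw, within 12 mm of mid-bed, flush within 5 degrees, pressed by the jaw (2 N or more); all released (x of blue_tab in the frame of spare_stand between -0.158 and -0.005 m and y of blue_tab in the frame of spare_stand between -0.02 and 0.02 m and z of blue_tab in the frame of spare_stand between 0.16 and 0.18 m and angle between each of blue_tab, green_tab, red_tab's own z axis and vertical below 0.3 rad and x of green_tab in the frame of spare_stand between -0.158 and -0.005 m and y of green_tab in the frame of spare_stand between -0.02 and 0.02 m and z of green_tab in the frame of spare_stand between 0.16 and 0.18 m and x of red_tab in the frame of spare_stand between -0.158 and -0.005 m and y of red_tab in the frame of spare_stand between -0.02 and 0.02 m and z of red_tab in the frame of spare_stand between 0.16 and 0.18 m and x of planter_mid in the frame of jig_seat between -0.012 and 0.006 m and y of planter_mid in the frame of jig_seat between -0.01 and 0.01 m and z of planter_mid in the frame of jig_seat between 0.026 and 0.036 m and angle between planter_mid's own z axis and vertical below 0.08 rad and x of yellow_tab in the frame of jig_seat between -0.036 and -0.026 m and y of yellow_tab in the frame of jig_seat between -0.012 and 0.012 m and z of yellow_tab in the frame of jig_seat between 0.083 and 0.094 m and angle between yellow_tab's own z axis and vertical below 0.1 rad and angle between the y axis of yellow_tab and the y axis of jig_seat, either way round below 0.08 rad and contact force between jaw and yellow above 2 N and contact force between yellow and planter above 2 N and linear speed of each of blue, green, red, yellow, planter below 0.03 m/s); the robot touches nothing.
It fails at once if the paint bottle, brush cup or round pot is shifted more than 4 cm or tipped over (distance of any of paint, cup, pot from where it was at the start of the episode above 0.04 m or angle between any of paint, cup, pot's own z axis and vertical above 0.5 rad).
Of blue, green, red only 2 to 3 are there at a start; the rules pass over those that are not, and their reading is None.
At some moment in a run one of planter may be knocked a few centimetres aside while the robot is not near it.
It also fails if it takes over 210 s, if anything falls off the work surface, if the arm or the gripper's body presses on something with over 40 N, if the wrist force passes 120 N, or if a joint passes its speed limit or range.

## Working session

There is one attempt and no reset: what is moved stays moved. The work goes in short steps, Python scripts to look and compute and a tool call to move; the robot and the scene stay as the last step left them, time stands still between calls to the robot, and variables do not carry over. Pictures are saved under pics/ and viewed, at most 14 in all, crops included, and the job is handed in when it is done.

Besides the shell and the picture viewer there is one more tool, called after ">>>" in YAML: its name, and indented under it one key for each argument. send_rows: Moves the arm, as the interface text tells. Its arguments: {"type":"object","properties":{"motion":{"type":"string"}},"required":["motion"]}

```bash
mkdir -p pics
cat > h.py <<'E'
import numpy as np, cv2
from workcell import bot, vision, workorder, boxes_of
def snap(n,f=None,crop=None,sc=1):
    im=vision.camera(n)
    if f:
        o=im
        if crop: o=im[crop[1]:crop[3],crop[0]:crop[2]]
        o=cv2.resize(o,None,fx=sc,fy=sc,interpolation=cv2.INTER_CUBIC)
        cv2.imwrite('pics/'+f,o[:,:,::-1])
    return im
def K(n):
    m=vision.camera_model(n); f=192/np.tan(np.radians(m['fov_y'])/2); return f,m['cx'],m['cy'],np.array(m['world_from_camera'])
def ray(n,u,v):
    f,cx,cy,T=K(n); d=T[:3,:3]@np.array([(u-cx)/f,(v-cy)/f,1]); return T[:3,3],d
def atz(n,u,v,z):
    o,d=ray(n,u,v); return o+d*(z-o[2])/d[2]
def proj(n,p):
    f,cx,cy,T=K(n); q=T[:3,:3].T@(np.array(p,float)-T[:3,3]); return np.array([cx+f*q[0]/q[2],cy+f*q[1]/q[2]])
def tri(u1,u2,n1='scene',n2='top'):
    A=[];b=[]
    for n,u in((n1,u1),(n2,u2)):
        o,d=ray(n,*u); d/=np.linalg.norm(d); P=np.eye(3)-np.outer(d,d); A.append(P); b.append(P@o)
    return np.linalg.solve(sum(A),sum(b))
E
python3 - <<'E'
from h import *
np.set_printoptions(precision=3,suppress=True)
for n in('scene','top'):
    snap(n,n+'0.png',sc=1.5); print(n,K(n))
    for t in 'full_stand full_stand_tip spare_stand spare_stand_tip yellow_tab blue_tab green_tab red_tab planter_mid jig_seat jaw jaw_handle paint cup pot'.split():
        try: print(t,[(round(d['conf'],2),[round(x) for x in d['rect']]) for d in boxes_of(n,t)][:4])
        except Exception as e: print(t,e)
print(bot.get_obs())
E
```

```text
scene (np.float64(459.0889903022262), 260.84206081902494, 190.95168229892042, array([[-0.747,  0.381, -0.545,  1.266],
       [ 0.665,  0.446, -0.599,  0.8  ],
       [ 0.015, -0.81 , -0.587,  0.924],
       [ 0.   ,  0.   ,  0.   ,  1.   ]]))
full_stand [(0.73, [293, 264, 68, 97])]
full_stand_tip [(0.74, [290, 278, 66, 74])]
spare_stand [(0.95, [260, 228, 65, 90])]
spare_stand_tip [(0.91, [257, 229, 63, 88]), (0.3, [293, 252, 19, 37])]
yellow_tab [(0.93, [295, 251, 16, 37])]
blue_tab [(0.66, [310, 239, 17, 33]), (0.3, [292, 264, 65, 100])]
green_tab [(0.61, [378, 274, 32, 27]), (0.58, [302, 248, 19, 38]), (0.54, [202, 165, 14, 28])]
red_tab [(0.78, [328, 330, 27, 46]), (0.66, [320, 236, 20, 38]), (0.57, [351, 242, 32, 14])]
planter_mid [(0.85, [204, 166, 16, 27])]
jig_seat [(0.89, [223, 202, 87, 58])]
jaw [(0.81, [228, 191, 38, 32])]
jaw_handle [(0.67, [225, 189, 38, 32])]
paint [(0.88, [376, 294, 19, 31]), (0.34, [198, 246, 29, 47])]
cup [(0.73, [198, 247, 30, 45])]
pot [(0.41, [303, 247, 17, 39])]
top (np.float64(403.55591484123335), 260.33385698919045, 192.6538012981007, array([[
[... 709 characters left out ...]
05, 33, 79])]
jaw [(0.73, [312, 207, 27, 26])]
jaw_handle [(0.8, [310, 207, 26, 29]), (0.72, [365, 225, 22, 25])]
paint [(0.66, [142, 215, 16, 12])]
cup [(0.93, [259, 143, 19, 22]), (0.23, [197, 181, 29, 51])]
pot [(0.6, [367, 171, 25, 27])]
{'clock': 1.6, 'joint_pos': array([1.218, 0.241, 0.005, 1.335, 0.   , 1.571]), 'joint_vel': array([ 0.001, -0.001, -0.001,  0.001,  0.   , -0.   ]), 'tau': array([ -0.001, -37.22 ,  25.269,   0.001,  -0.   ,  -0.   ]), 'eef_pos': array([0.173, 0.469, 0.231]), 'tool_rot': array([ 0.175,  0.984, -0.   , -0.   ]), 'ft_force': array([-0.41 , -0.103, -0.119]), 'ft_torque': array([ 0.007,  0.012, -0.004]), 'grasp_force': 0.0, 'grip_width': 0.08550850194367378}
```

Run:
```python
from h import *
a=snap('scene','sc1.png',crop=(180,140,420,360),sc=3)
b=snap('top','tp1.png',crop=(130,120,400,280),sc=2.9)
```

```text
(no output)
```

View pics/sc1.png

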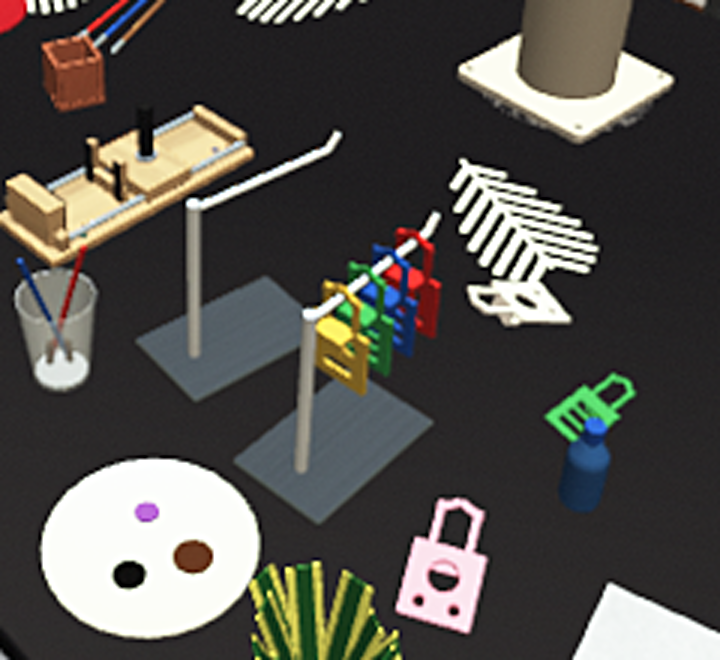

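View pics/tp1.png

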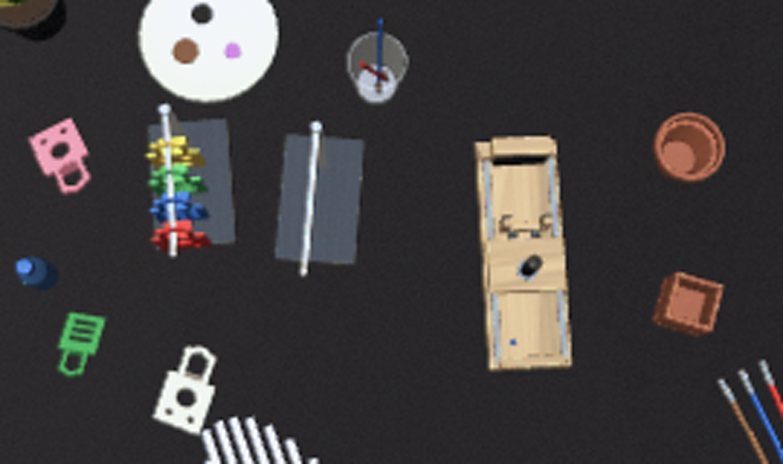

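The scene view shows the full hook with the front-to-back order red, blue, green, yellow (post top about (283,245), tip (325,212)). The spare post is at (244,208) with its tip at (292,185). The jaw is partly shut, and the planter is at top-view pixel (367,224).

Run:
```python
from h import *
np.set_printoptions(precision=4,suppress=True)
S=lambda x,y:(x/3+180,y/3+140)
T=lambda x,y:(x/2.9+130,y/2.9+120)
fp=tri(S(308,315),T(165,110)); ft=tri(S(436,217),T(173,254))
sp=tri(S(193,204),T(316,127)); st=tri(S(336,136),T(303.5,271))
print('full',fp,ft,np.linalg.norm((fp-ft)[:2]),np.arctan2(*(fp-ft)[1::-1]))
print('spare',sp,st,np.linalg.norm((sp-st)[:2]),np.arctan2(*(sp-st)[1::-1]))
for n,y,z in(('y',152,.18),('g',182,.18),('b',208,.18),('r',237,.18)): print(n,atz('top',*T(169,y),z))
print('jig corners z12',[atz('top',*T(*p),.012)[:2] for p in((490,368),(571,363),(475,142),(556,137))])
print('handle',atz('top',*T(533,260),.102), tri(S(147,112),T(535,258)))
print('planter rim',[atz('top',*T(*p),.062)[:2] for p in((675,272),(722,284),(705,334),(660,322))])
print('planter mid', tri((204,164),(364,225)))
for n,p in (('pot',(690,146)),('cup',(378,72)),('paint',(32,270))): print(n,atz('top',*T(*p),.05))
```

```text
full [0.6813 0.2398 0.1816] [0.5181 0.2267 0.1881] 0.16376156899784475 0.08034663034490962
spare [0.6603 0.0727 0.1831] [0.4988 0.0858 0.1887] 0.16207175135583818 -0.08109110321831564
y [0.6331 0.2352 0.18  ]
g [0.5993 0.2343 0.18  ]
b [0.5702 0.2336 0.18  ]
r [0.5381 0.2327 0.18  ]
jig corners z12 [array([ 0.4031, -0.1306]), array([ 0.4084, -0.229 ]), array([ 0.6847, -0.1189]), array([ 0.6907, -0.2209])]
handle [ 0.5217 -0.1741  0.102 ] [ 0.5228 -0.1752  0.092 ]
planter rim [array([ 0.5121, -0.3482]), array([ 0.4974, -0.4032]), array([ 0.4384, -0.3795]), array([ 0.4528, -0.3272])]
planter mid [ 0.48   -0.3619  0.0318]
pot [ 0.6688 -0.3783  0.05  ]
cup [0.7648 0.0026 0.05  ]
paint [0.521  0.4171 0.05  ]
```

```bash
cat >> h.py <<'E'
def to(*tg,o=None):
    """tg: (x,y,z,psi) world TCP targets, psi=angle of tool y; prints rows cm relative to now"""
    from scipy.spatial.transform import Rotation as R
    o=bot.get_obs(); M=R.from_quat(o['tool_rot']).as_matrix(); p=o['eef_pos']
    y=np.arctan2(M[1,1],M[0,1])
    print('now',np.round(p,4),'psi',round(y,3),'tilt',np.round(M[:2,2],3),'w',round(o['grip_width'],4),'gf',round(o['grasp_force'],1),'t',round(o['clock'],1),'F',np.round(o['ft_force'],1))
    for t in tg:
        d=M.T@(np.array(t[:3])-p)*100
        tw=(-(t[3]-y)+np.pi/2)%np.pi-np.pi/2
        print('row',np.round(d,2),round(tw,3))
FP=np.array([.6813,.2398]);FT=np.array([.5181,.2267]);SP=np.array([.6603,.0727]);ST=np.array([.4988,.0858])
def on(P,Q,x,z,s=.163):
    e=(P-Q)/np.linalg.norm(P-Q); q=P+e*x; return (q[0],q[1],z,np.arctan2(e[1],e[0])+np.pi/2)
full=lambda x,z:on(FP,FT,x,z)
spare=lambda x,z:on(SP,ST,x,z)
E
python3 -c "
from h import *
to(full(-.139,.25),full(-.139,.149))"
```

```text
now [0.1728 0.4692 0.2313] psi 1.218 tilt [ 0. -0.] w 0.085 gf 0.0 t 1.7 F [-0.8 -0.7 -0.3]
row [-43.03  -9.79  -1.87] -0.433
row [-43.03  -9.79   8.23] -0.433
```

>>> send_rows:
  motion: "-1 -43 -9.8 -1.9 -0.43;-1 -43 -9.8 -1.9 -0.43;-1 -43 -9.8 -1.9 -0.43;-1 -43 -9.8 -1.9 -0.43;-1 -43 -9.8 -1.9 -0.43"

```text
clock: 2.2
eef_pos: [0.3681, 0.3424, 0.2415]
tool_rot: [-0.039, 0.999, 0.0, 0.0]
ft_force: [0.5, 0.7, -0.4]
grip_width: 0.0858
grasp_force: 0.0
```

```bash
python3 -c "
from h import *
to(full(-.139,.25),full(-.139,.149))"
```

```text
now [0.3681 0.3424 0.2415] psi 1.649 tilt [0. 0.] w 0.0858 gf 0.0 t 2.2 F [ 0.5  0.7 -0.4]
row [-16.51 -12.71  -0.85] -0.001
row [-16.51 -12.72   9.25] -0.001
```

>>> send_rows:
  motion: "-1 -16.5 -12.7 -0.9 0;-1 -16.5 -12.7 -0.9 0;-1 -16.5 -12.7 -0.9 0;-1 -16.5 -12.7 -0.9 0;-1 -16.5 -12.7 -0.9 0"

```text
clock: 2.7
eef_pos: [0.5452, 0.2261, 0.2497]
tool_rot: [-0.036, 0.999, -0.001, 0.001]
ft_force: [0.2, 0.9, -0.6]
grip_width: 0.0855
grasp_force: 0.0
```

```bash
python3 -c "
from h import *
to(full(-.139,.25),full(-.139,.149))
snap('scene','s2.png',crop=(240,150,380,300),sc=4)
snap('top','t2.png',crop=(150,130,270,260),sc=4)"
```

```text
now [0.5452 0.2261 0.2497] psi 1.642 tilt [ 0.002 -0.001] w 0.0855 gf 0.0 t 2.7 F [ 0.2  0.9 -0.6]
row [ 0.22  0.28 -0.03] -0.009
row [ 0.24  0.29 10.07] -0.009
```

View pics/s2.png

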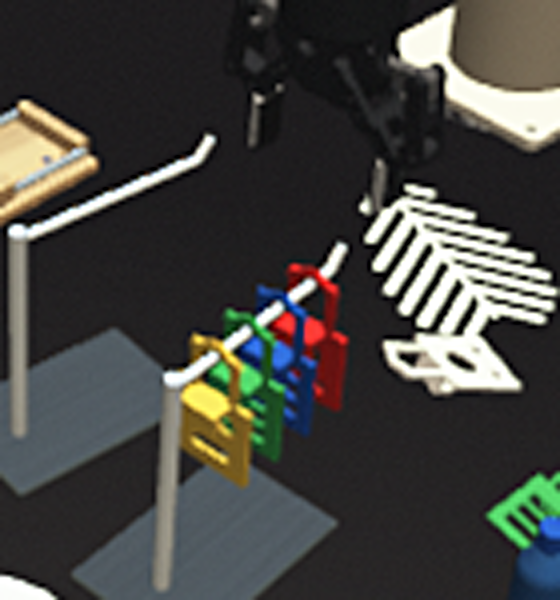

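The fingers are above the hook. The tab tops show in crop pixels at red (314,268), blue (281,291), green (246,312) and yellow (214,338).

```bash
python3 -c "
from h import *
for n,u,v in(('r',314,268),('b',281,291),('g',246,312),('y',214,338)):
    q=np.array([u/4+240,v/4+150])
    xs=np.arange(-.165,0,.001); e=[np.linalg.norm(proj('scene',full(x,.188)[:3])-q) for x in xs]; i=np.argmin(e); print(n,xs[i],e[i])
print(proj('scene',(*FP,.188)),proj('scene',(*FT,.192)), proj('scene',full(-.153,.18)[:3]))
to(full(-.136,.149))"
```

```text
r -0.13599999999999998 0.2578615703754344
b -0.10299999999999995 0.473826828209512
g -0.07099999999999992 1.3846451455677384
y -0.038999999999999896 0.858794419104446
[283.18782173 243.06590919] [325.42072078 211.16573243] [322.43193408 216.66197068]
now [0.5423 0.2282 0.2496] psi 1.645 tilt [-0.001 -0.   ] w 0.0851 gf 0.0 t 2.8 F [ 0.5 -0.  -0.4]
row [-0.35  0.04 10.06] -0.006
```

>>> send_rows:
  motion: "-1 -0.3 0 5 0;-1 -0.3 0 8 0;-1 -0.3 0 10 0;-1 -0.3 0 10 0;0 -0.3 0 10 0"

```text
clock: 3.3
eef_pos: [0.5432, 0.2309, 0.1508]
tool_rot: [-0.04, 0.999, 0.0, -0.0]
ft_force: [0.8, -0.3, -0.3]
grip_width: 0.0734
grasp_force: 0.0
```

>>> send_rows:
  motion: "1 0 0 0 0;1 0 0 0 0;1 0 0 0 0;1 0 0 0 0;1 0 0 0 0"

```text
clock: 3.8
eef_pos: [0.5452, 0.2302, 0.1522]
tool_rot: [-0.038, 0.999, 0.001, 0.002]
ft_force: [-1.2, -1.1, 7.1]
grip_width: 0.0349
grasp_force: 59.3
```

```bash
python3 -c "
from h import *
to(full(-.136,.169),full(-.21,.169),full(-.21,.23),spare(-.21,.23))"
```

```text
now [0.5452 0.2302 0.1522] psi 1.648 tilt [0.003 0.002] w 0.0349 gf 59.3 t 3.8 F [-1.2 -1.1  7.1]
row [-0.05 -0.13 -1.68] -0.003
row [ 7.35 -0.15 -1.7 ] -0.003
row [ 7.33 -0.15 -7.8 ] -0.003
row [ 10.45 -13.28  -7.83] 0.158
```

>>> send_rows:
  motion: "1 0 0 -1.2 0;1 0 0 -2.3 0;1 0 0 -2.3 0;1 0 0 -2.3 0;1 1 0 -2.3 0"

```text
clock: 4.3
eef_pos: [0.5345, 0.229, 0.1727]
tool_rot: [-0.038, 0.999, -0.0, -0.0]
ft_force: [0.2, -0.3, -0.9]
grip_width: 0.0353
grasp_force: 59.7
```

```bash
python3 -c "
from h import *
to(full(-.136,.172),full(-.21,.172),full(-.21,.23),spare(-.21,.23))"
```

```text
now [0.5345 0.229  0.1727] psi 1.647 tilt [-0. -0.] w 0.0353 gf 59.7 t 4.3 F [ 0.2 -0.3 -0.9]
row [-1.12 -0.09  0.07] -0.004
row [ 6.28 -0.12  0.07] -0.004
row [ 6.28 -0.12 -5.73] -0.004
row [  9.39 -13.25  -5.73] 0.158
```

>>> send_rows:
  motion: "1 2.2 0 0 0;1 4.4 0 0 0;1 6.5 0 0 0;1 6.5 0 0 0;1 6.5 0 -3 0"

```text
clock: 4.8
eef_pos: [0.4661, 0.2227, 0.1995]
tool_rot: [-0.039, 0.999, -0.002, -0.004]
ft_force: [0.3, 0.7, -0.8]
grip_width: 0.0349
grasp_force: 59.8
```

```bash
python3 -c "
from h import *
to(spare(-.215,.235),spare(-.215,.172))"
```

```text
now [0.4661 0.2227 0.1995] psi 1.649 tilt [-0.008 -0.004] w 0.0349 gf 59.8 t 4.8 F [ 0.3  0.7 -0.8]
row [  3.06 -13.08  -3.48] 0.159
row [  3.01 -13.05   2.82] 0.159
```

>>> send_rows:
  motion: "1 3.1 -4.5 0 0.08;1 3.1 -9 0 0.16;1 3.1 -13.1 0 0.16;1 3.1 -13.1 2.8 0.16;1 3.1 -13.1 2.8 0.16"

```text
clock: 5.3
eef_pos: [0.4466, 0.0893, 0.1727]
tool_rot: [0.043, 0.999, -0.001, -0.003]
ft_force: [0.3, 0.1, -0.6]
grip_width: 0.0349
grasp_force: 60.0
```

```bash
python3 -c "
from h import *
to(spare(-.215,.172),spare(-.045,.172))
snap('scene','s3.png',crop=(220,150,380,280),sc=4)"
```

```text
now [0.4466 0.0893 0.1727] psi 1.485 tilt [-0.005 -0.001] w 0.0349 gf 60.0 t 5.3 F [ 0.3  0.1 -0.6]
row [0.07 0.07 0.07] -0.005
row [-16.93   0.15  -0.02] -0.005
```

View pics/s3.png

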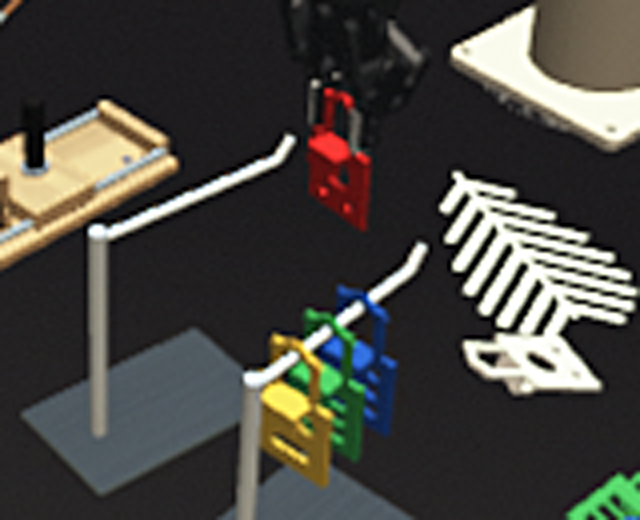

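Red is held upright just in front of the spare tip (crop (290,140)) and lined up with the wire, so it can be threaded on.

>>> send_rows:
  motion: "1 -4 0.1 0 0;1 -8 0.1 0 0;1 -12 0.1 0 0;1 -16 0.1 0 0;1 -17 0.1 0 0"

```text
clock: 5.85
eef_pos: [0.6221, 0.0789, 0.175]
tool_rot: [0.041, 0.999, 0.0, 0.001]
ft_force: [-0.7, -0.1, 0.2]
grip_width: 0.0349
grasp_force: 60.0
```

>>> send_rows:
  motion: "1 0 0 0 0;1 0 0 1.2 0;1 0 0 2.2 0;1 0 0 2.2 0;1 0 0 2.2 0"

```text
clock: 6.35
eef_pos: [0.6168, 0.0783, 0.153]
tool_rot: [0.041, 0.999, -0.0, -0.001]
ft_force: [-0.3, 0.3, -0.6]
grip_width: 0.0348
grasp_force: 60.0
```

```bash
python3 -c "
from h import *
to(spare(-.045,.152))"
```

```text
now [0.6168 0.0783 0.153 ] psi 1.489 tilt [-0.001 -0.   ] w 0.0348 gf 60.0 t 6.3 F [-0.3  0.3 -0.6]
row [ 0.12 -0.2   0.1 ] -0.001
```

Release, rise.

>>> send_rows:
  motion: "-1 0 0 0.1 0;-1 0 0 0.1 0;-1 0 0 0.1 0;-1 0 0 0.1 0;-1 0 0 0.1 0"

```text
clock: 6.85
eef_pos: [0.6181, 0.078, 0.1523]
tool_rot: [0.041, 0.999, 0.0, 0.0]
ft_force: [0.2, -0.4, 0.2]
grip_width: 0.0855
grasp_force: 0.0
```

>>> send_rows:
  motion: "-1 0 0 -2 0;-1 0 0 -5 0;-1 0 0 -9 0;-1 0 0 -10 0;-1 0 0 -10 0"

```text
clock: 7.35
eef_pos: [0.6195, 0.0781, 0.2549]
tool_rot: [0.041, 0.999, 0.0, 0.003]
ft_force: [0.1, 0.3, 0.1]
grip_width: 0.0852
grasp_force: 0.0
```

```bash
python3 -c "
from h import *
to(full(-.103,.25))
snap('scene','s4.png',crop=(220,150,380,280),sc=4)"
```

```text
now [0.6195 0.0781 0.2549] psi 1.488 tilt [0.006 0.001] w 0.0852 gf 0.0 t 7.3 F [0.1 0.3 0.1]
row [ 5.35 14.95  0.48] -0.163
```

View pics/s4.png

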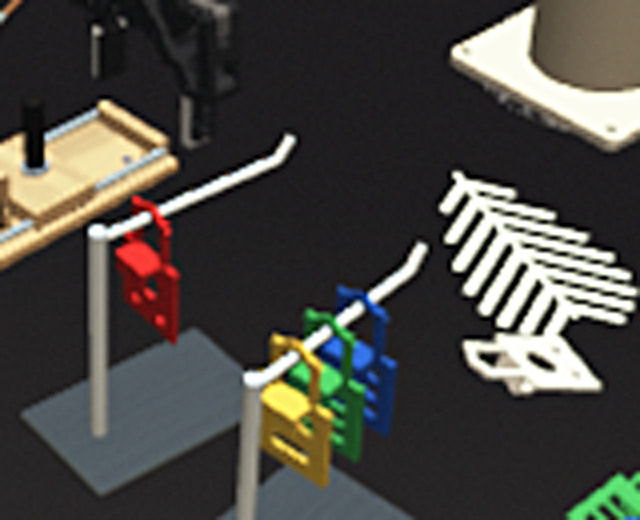

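Red hangs straight on the spare hook (crop (150,270)). Blue is next, by the same route.

>>> send_rows:
  motion: "-1 5.3 15 0.3 -0.16;-1 5.3 15 0.3 -0.16;-1 5.3 15 0.3 -0.16;-1 5.3 15 0.3 -0.16;-1 5.3 15 0.3 -0.16"

```text
clock: 7.9
eef_pos: [0.5761, 0.2335, 0.2469]
tool_rot: [-0.041, 0.999, -0.001, -0.002]
ft_force: [0.2, 0.0, 0.1]
grip_width: 0.0852
grasp_force: 0.0
```

>>> send_rows:
  motion: "-1 0 0 0 0;-1 0 0 0 0;-1 0 0 0 0;-1 0 0 0 0;-1 0 0 0 0"

```text
clock: 8.4
eef_pos: [0.578, 0.231, 0.2494]
tool_rot: [-0.038, 0.999, 0.0, 0.0]
ft_force: [0.3, -0.1, 0.6]
grip_width: 0.0852
grasp_force: 0.0
```

```bash
python3 -c "
from h import *
to(full(-.103,.153))"
```

```text
now [0.578  0.231  0.2494] psi 1.647 tilt [0. 0.] w 0.0852 gf 0.0 t 8.4 F [ 0.3 -0.1  0.6]
row [-0.06  0.05  9.64] -0.004
```

>>> send_rows:
  motion: "-1 0 0 5 0;-1 0 0 8.5 0;-1 0 0 9.6 0;-1 0 0 9.6 0;0 0 0 9.6 0"

```text
clock: 8.9
eef_pos: [0.5788, 0.2322, 0.1551]
tool_rot: [-0.039, 0.999, 0.0, 0.001]
ft_force: [0.6, 0.1, 0.1]
grip_width: 0.0732
grasp_force: 0.0
```

>>> send_rows:
  motion: "1 0 0 0 0;1 0 0 0 0;1 0 0 0 0;1 0 0 0 0;1 0 0 0 0"

```text
clock: 9.4
eef_pos: [0.5789, 0.2326, 0.1555]
tool_rot: [-0.039, 0.999, 0.001, 0.002]
ft_force: [0.3, 0.8, 6.0]
grip_width: 0.0351
grasp_force: 59.3
```

>>> send_rows:
  motion: "1 0 0 -1.2 0;1 0 0 -2.1 0;1 0 0 -2.1 0;1 0 0 -2.1 0;1 2 0 -2.1 0"

```text
clock: 9.9
eef_pos: [0.559, 0.2302, 0.1734]
tool_rot: [-0.038, 0.999, -0.0, 0.0]
ft_force: [0.2, 0.4, -0.7]
grip_width: 0.035
grasp_force: 59.7
```

```bash
python3 -c "
from h import *
to(full(-.21,.173))"
```

```text
now [0.559  0.2302 0.1734] psi 1.647 tilt [0.001 0.   ] w 0.035 gf 59.7 t 9.9 F [ 0.2  0.4 -0.7]
row [ 8.73 -0.06  0.03] -0.004
```

>>> send_rows:
  motion: "1 3 0 0 0;1 6 0 0 0;1 8.8 0 0 0;1 8.8 0 0 0;1 8.8 0 -3 0"

```text
clock: 10.4
eef_pos: [0.4666, 0.2222, 0.2005]
tool_rot: [-0.039, 0.999, -0.002, -0.004]
ft_force: [0.6, 0.4, 0.2]
grip_width: 0.0344
grasp_force: 59.8
```

```bash
python3 -c "
from h import *
to(spare(-.215,.174))"
```

```text
now [0.4666 0.2222 0.2005] psi 1.649 tilt [-0.008 -0.004] w 0.0344 gf 59.8 t 10.4 F [0.6 0.4 0.2]
row [  3.06 -13.     2.72] 0.159
```

>>> send_rows:
  motion: "1 3.1 -4.5 0 0.08;1 3.1 -9 0 0.16;1 3.1 -13 0 0.16;1 3.1 -13 2.8 0.16;1 3.1 -13 2.8 0.16"

```text
clock: 10.9
eef_pos: [0.4473, 0.0898, 0.1736]
tool_rot: [0.043, 0.999, -0.001, -0.003]
ft_force: [-0.9, 0.1, -0.9]
grip_width: 0.0344
grasp_force: 60.0
```

```bash
python3 -c "
from h import *
to(spare(-.215,.174),spare(-.085,.174))"
```

```text
now [0.4473 0.0898 0.1736] psi 1.485 tilt [-0.006 -0.001] w 0.0344 gf 60.0 t 10.9 F [-0.9  0.1 -0.9]
row [ 0.14  0.02 -0.03] -0.005
row [-12.86   0.08  -0.11] -0.005
```

>>> send_rows:
  motion: "1 -4 0 0 0;1 -8 0 0 0;1 -11 0 0 0;1 -12.8 0 0 0;1 -12.8 0 0 0"

```text
clock: 11.4
eef_pos: [0.5791, 0.0816, 0.1759]
tool_rot: [0.041, 0.999, 0.0, 0.0]
ft_force: [0.1, 0.8, -1.0]
grip_width: 0.035
grasp_force: 60.0
```

>>> send_rows:
  motion: "1 0 0 0 0;1 0 0 1.2 0;1 0 0 2 0;1 0 0 2 0;1 0 0 2 0"

```text
clock: 11.9
eef_pos: [0.5757, 0.081, 0.1558]
tool_rot: [0.041, 0.999, -0.0, -0.001]
ft_force: [0.6, 0.1, -0.4]
grip_width: 0.035
grasp_force: 60.0
```

>>> send_rows:
  motion: "-1 0 0 0 0;-1 0 0 0 0;-1 0 0 0 0;-1 0 0 0 0;-1 0 0 0 0"

```text
clock: 12.4
eef_pos: [0.5767, 0.0809, 0.1562]
tool_rot: [0.041, 0.999, -0.0, -0.0]
ft_force: [-0.6, 0.9, 0.0]
grip_width: 0.0852
grasp_force: 0.0
```

>>> send_rows:
  motion: "-1 0 0 -2 0;-1 0 0 -5 0;-1 0 0 -9 0;-1 0 0 -9.7 0;-1 0 0 -9.7 0"

```text
clock: 12.9
eef_pos: [0.5779, 0.081, 0.2554]
tool_rot: [0.041, 0.999, 0.0, 0.002]
ft_force: [0.1, 0.4, 0.3]
grip_width: 0.0852
grasp_force: 0.0
```

```bash
python3 -c "
from h import *
to(full(-.071,.25))
for c in('scene',):
  snap(c)
  for t in('red_tab','blue_tab','green_tab'): print(t,[(round(d['conf'],2),[round(x) for x in d['rect']]) for d in boxes_of(c,t)][:4])
print(proj('scene',spare(-.085,.14)[:3]),proj('scene',spare(-.045,.14)[:3]))"
```

```text
now [0.5779 0.081  0.2554] psi 1.488 tilt [0.005 0.001] w 0.0852 gf 0.0 t 12.9 F [0.1 0.4 0.3]
row [-1.98 15.52  0.56] -0.163
red_tab [(0.89, [257, 217, 12, 39]), (0.56, [326, 330, 24, 46]), (0.53, [350, 242, 30, 18])]
blue_tab [(0.87, [271, 212, 18, 34])]
green_tab [(0.82, [375, 272, 29, 20]), (0.76, [302, 248, 18, 40])]
[269.72471194 209.17077252] [258.12450539 214.52051937]
```

Blue hangs as well; now green.

>>> send_rows:
  motion: "-1 -2 15.5 0.4 -0.16;-1 -2 15.5 0.4 -0.16;-1 -2 15.5 0.4 -0.16;-1 -2 15.5 0.4 -0.16;-1 -2 15.5 0.4 -0.16"

```text
clock: 13.6
eef_pos: [0.6085, 0.2354, 0.2466]
tool_rot: [-0.04, 0.999, -0.001, -0.002]
ft_force: [0.1, -0.6, -1.0]
grip_width: 0.085
grasp_force: 0.0
```

>>> send_rows:
  motion: "-1 0 0 0 0;-1 0 0 0 0;-1 0 0 0 0;-1 0 0 0 0;-1 0 0 0 0"

```text
clock: 14.1
eef_pos: [0.6096, 0.2329, 0.2497]
tool_rot: [-0.038, 0.999, 0.0, 0.0]
ft_force: [-0.2, -0.4, -0.0]
grip_width: 0.0851
grasp_force: 0.0
```

```bash
python3 -c "
from h import *
to(full(-.071,.153))"
```

```text
now [0.6096 0.2329 0.2497] psi 1.647 tilt [0.001 0.   ] w 0.0851 gf 0.0 t 14.1 F [-0.2 -0.4 -0. ]
row [-0.1   0.11  9.67] -0.004
```

>>> send_rows:
  motion: "-1 0 0.1 5 0;-1 0 0.1 8.5 0;-1 0 0.1 9.6 0;-1 0 0.1 9.6 0;0 0 0.1 9.6 0"

```text
clock: 14.6
eef_pos: [0.6104, 0.235, 0.1552]
tool_rot: [-0.039, 0.999, 0.0, 0.001]
ft_force: [0.4, -0.5, 0.7]
grip_width: 0.0733
grasp_force: 0.0
```

>>> send_rows:
  motion: "1 0 0 0 0;1 0 0 0 0;1 0 0 0 0;1 0 0 0 0;1 0 0 0 0"

```text
clock: 15.1
eef_pos: [0.6105, 0.2355, 0.1556]
tool_rot: [-0.039, 0.999, 0.001, 0.002]
ft_force: [-0.2, 0.6, 5.9]
grip_width: 0.0352
grasp_force: 59.3
```

>>> send_rows:
  motion: "1 0 0 -1.2 0;1 0 0 -2.1 0;1 0 0 -2.1 0;1 0 0 -2.1 0;1 3 0 -2.1 0"

```text
clock: 15.6
eef_pos: [0.5814, 0.2323, 0.1726]
tool_rot: [-0.038, 0.999, -0.0, 0.0]
ft_force: [-0.4, -0.4, -0.0]
grip_width: 0.0348
grasp_force: 59.7
```

```bash
python3 -c "
from h import *
to(full(-.21,.174))"
```

```text
now [0.5814 0.2323 0.1726] psi 1.647 tilt [ 0.001 -0.   ] w 0.0348 gf 59.7 t 15.6 F [-0.4 -0.4 -0. ]
row [10.98 -0.1  -0.15] -0.004
```

>>> send_rows:
  motion: "1 4 -0.1 0 0;1 8 -0.1 0 0;1 11 -0.1 0 0;1 11 -0.1 0 0;1 11 -0.1 -3 0"

```text
clock: 16.1
eef_pos: [0.4665, 0.2216, 0.2006]
tool_rot: [-0.039, 0.999, -0.002, -0.004]
ft_force: [0.1, -0.4, 1.1]
grip_width: 0.0347
grasp_force: 59.8
```

```bash
python3 -c "
from h import *
to(spare(-.215,.174))"
```

```text
now [0.4665 0.2216 0.2006] psi 1.649 tilt [-0.008 -0.004] w 0.0347 gf 59.8 t 16.1 F [ 0.1 -0.4  1.1]
row [  3.04 -12.95   2.73] 0.159
```

>>> send_rows:
  motion: "1 3.1 -4.5 0 0.08;1 3.1 -9 0 0.16;1 3.1 -13 0 0.16;1 3.1 -13 2.8 0.16;1 3.1 -13 2.8 0.16"

```text
clock: 16.6
eef_pos: [0.4474, 0.0892, 0.1737]
tool_rot: [0.043, 0.999, -0.001, -0.003]
ft_force: [-0.3, 0.1, -0.6]
grip_width: 0.0348
grasp_force: 60.0
```

```bash
python3 -c "
from h import *
to(spare(-.215,.174),spare(-.122,.174))"
```

```text
now [0.4474 0.0892 0.1737] psi 1.485 tilt [-0.005 -0.001] w 0.0348 gf 60.0 t 16.6 F [-0.3  0.1 -0.6]
row [ 0.14  0.07 -0.03] -0.005
row [-9.16  0.12 -0.08] -0.005
```

>>> send_rows:
  motion: "1 -3 0.1 0 0;1 -6 0.1 0 0;1 -8 0.1 0 0;1 -9.1 0.1 0 0;1 -9.1 0.1 0 0"

```text
clock: 17.1
eef_pos: [0.5409, 0.0849, 0.1761]
tool_rot: [0.041, 0.999, 0.0, -0.0]
ft_force: [-0.6, 0.6, -1.0]
grip_width: 0.0348
grasp_force: 60.0
```

>>> send_rows:
  motion: "1 0 0 0 0;1 0 0 1.2 0;1 0 0 2 0;1 0 0 2 0;1 0 0 2 0"

```text
clock: 17.6
eef_pos: [0.5388, 0.0845, 0.156]
tool_rot: [0.041, 0.999, -0.0, -0.0]
ft_force: [0.1, -0.0, 1.7]
grip_width: 0.035
grasp_force: 60.2
```

>>> send_rows:
  motion: "-1 0 0 0 0;-1 0 0 0 0;-1 0 0 0 0;-1 0 0 0 0;-1 0 0 0 0"

```text
clock: 18.1
eef_pos: [0.5398, 0.0844, 0.1562]
tool_rot: [0.041, 0.999, 0.0, -0.0]
ft_force: [0.3, -0.0, 1.1]
grip_width: 0.0854
grasp_force: 0.0
```

>>> send_rows:
  motion: "-1 0 0 -2 0;-1 0 0 -5 0;-1 0 0 -9 0;-1 0 0 -9.7 0;-1 0 0 -9.7 0"

```text
clock: 18.6
eef_pos: [0.5409, 0.0846, 0.2552]
tool_rot: [0.041, 0.999, 0.0, 0.002]
ft_force: [-1.5, -0.2, -0.0]
grip_width: 0.0855
grasp_force: 0.0
```

```bash
python3 -c "
from h import *
to()
snap('scene','s5.png',crop=(180,130,340,260),sc=4.9)
for t in('jaw_handle','jaw','planter_mid','jig_seat','red_tab','blue_tab','green_tab'): print(t,[(round(d['conf'],2),[round(x) for x in d['rect']]) for d in boxes_of('scene',t)][:4])
snap('top','t5.png',crop=(280,150,400,240),sc=6.6)
for t in('jaw_handle','jaw','planter_mid','jig_seat'): print(t,[(round(d['conf'],2),[round(x) for x in d['rect']]) for d in boxes_of('top',t)][:4])
"
```

```text
now [0.5409 0.0846 0.2552] psi 1.488 tilt [0.004 0.001] w 0.0855 gf 0.0 t 18.6 F [-1.5 -0.2 -0. ]
jaw_handle [(0.81, [224, 191, 34, 27]), (0.26, [281, 207, 12, 33])]
jaw [(0.74, [228, 190, 37, 34])]
planter_mid [(0.58, [204, 166, 18, 30]), (0.38, [295, 251, 15, 36])]
jig_seat [(0.75, [222, 202, 86, 52])]
red_tab [(0.92, [325, 329, 24, 45]), (0.86, [256, 218, 19, 41]), (0.51, [353, 241, 28, 14])]
blue_tab [(0.69, [270, 211, 17, 33]), (0.16, [375, 295, 17, 32])]
green_tab [(0.8, [376, 276, 29, 25]), (0.58, [283, 212, 11, 28]), (0.28, [376, 294, 14, 30])]
jaw_handle [(0.78, [312, 205, 27, 29]), (0.22, [259, 143, 20, 27])]
jaw [(0.95, [312, 205, 25, 26]), (0.24, [192, 183, 26, 49])]
planter_mid [(0.88, [363, 223, 24, 24])]
jig_seat [(0.59, [310, 206, 35, 82])]
```

View pics/s5.png

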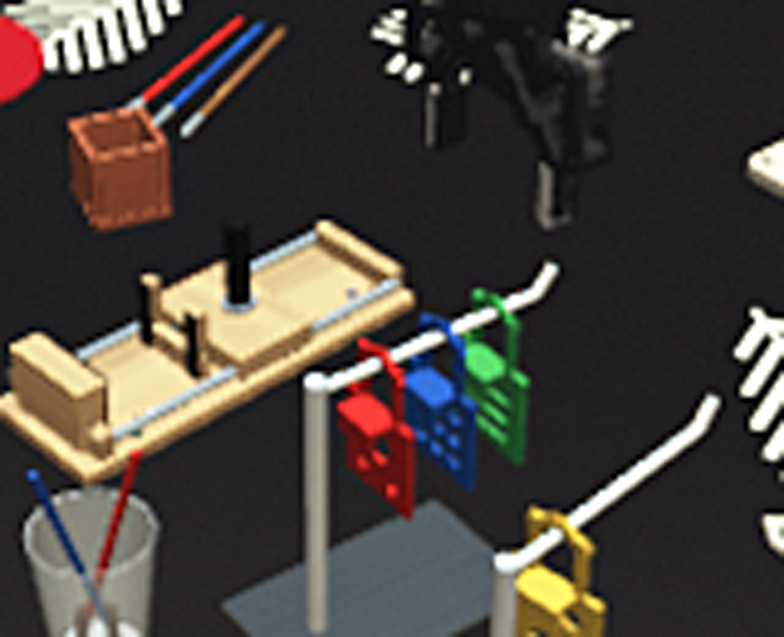

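View pics/t5.png

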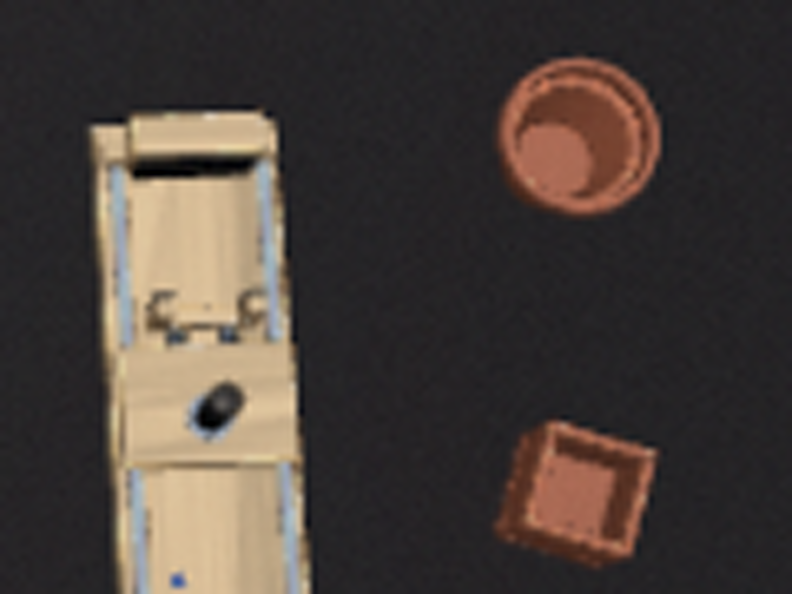

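Red, blue and green hang on the spare hook and yellow is still on its own. In the top crop, the fixed jaw's inner edge runs from (133,157) to (272,153), the handle top is at (230,393), and the planter rim corners are (553,425), (655,455), (630,555), (530,525).

Run:
```python
from h import *
np.set_printoptions(precision=4,suppress=True)
S=lambda x,y:(x/4.9+180,y/4.9+130)
T=lambda x,y:(x/6.6+280,y/6.6+150)
print('jawL',tri(S(105,392),T(133,158)),atz('top',*T(133,158),.062))
print('jawR',tri(S(45,335),T(272,154)),atz('top',*T(272,154),.062))
print('handle',tri(S(237,226),T(230,391)),atz('top',*T(230,391),.102))
print('prongs',[atz('top',*T(*p),.068) for p in((162,293),(252,290))],tri(S(149,277),T(162,297)),tri(S(194,317),T(252,293))) 
pl=np.array([atz('top',*T(*p),.062)[:2] for p in((553,425),(655,455),(630,555),(530,525))])
print('planter',pl,pl.mean(0)); 
for i in range(4): d=pl[(i+1)%4]-pl[i]; print(np.linalg.norm(d),np.arctan2(d[1],d[0]))
print('bed edges',[atz('top',*T(*p),.012)[:2] for p in((95,160),(120,590),(283,200),(305,560))])
print('scene planter rim',[atz('scene',*S(*p),.062)[:2] for p in((70,124),(122,108),(166,140),(88,154))])
```

```text
jawL [ 0.6572 -0.1374  0.0489] [ 0.6542 -0.136   0.062 ]
jawR [ 0.6559 -0.2094  0.0526] [ 0.6559 -0.21    0.062 ]
handle [ 0.5223 -0.1768  0.0952] [ 0.5231 -0.1776  0.102 ]
prongs [array([ 0.5801, -0.1487,  0.068 ]), array([ 0.5814, -0.1959,  0.068 ])] [ 0.5861 -0.1572  0.0896] [ 0.5715 -0.1865  0.0439]
planter [[ 0.5099 -0.3516]
 [ 0.4939 -0.404 ]
 [ 0.442  -0.3877]
 [ 0.4579 -0.3368]] [ 0.4759 -0.37  ]
0.05477321680284514 -1.868633687252148
0.054353034358810066 2.838782090320434
0.053391399439914555 1.2691861711994659
0.054162341979931694 -0.27730708293290807
bed edges [array([ 0.665 , -0.1206]), array([ 0.4294, -0.1285]), array([ 0.6419, -0.2234]), array([ 0.4447, -0.228 ])]
scene planter rim [array([ 0.5013, -0.3962]), array([ 0.4592, -0.3901]), array([ 0.4614, -0.3335]), array([ 0.5151, -0.3543])]
```

```bash
cat >> h.py <<'E'
JY=.03; SEAT=np.array([.626,-.1735])
def jig(x,y,z,psi): 
    c,s=np.cos(JY),np.sin(JY); return (SEAT[0]+c*x-s*y,SEAT[1]+s*x+c*y,z,psi)
E
python3 -c "
from h import *
print(bot.get_obs()['joint_pos'])
to((.521,-.177,.19,JY))"
```

```text
[ 1.55168199e-01  3.26174428e-01  1.77808306e-01  1.42265692e+00
 -2.32777969e-05  2.37933005e-01]
now [0.5397 0.0844 0.2531] psi 1.488 tilt [-0. -0.] w 0.0852 gf 0.0 t 19.2 F [-0.2  0.5  0.2]
row [ -0.3  -26.21   6.32] 1.458
```

>>> send_rows:
  motion: "0.2 -0.3 -5 0 0.14;0.2 -0.3 -10 0 0.28;0.2 -0.3 -15 0 0.42;0.2 -0.3 -20 0 0.56;0.2 -0.3 -24 0 0.7"

```text
clock: 19.75
eef_pos: [0.5224, -0.1576, 0.2535]
tool_rot: [0.385, 0.923, -0.0, 0.0]
ft_force: [0.1, 0.2, -0.1]
grip_width: 0.034
grasp_force: 0.0
```

>>> send_rows:
  motion: "0.2 0 0 0 0.15;0.2 0 0 0 0.3;0.2 0 0 0 0.45;0.2 0 0 0 0.6;0.2 0 0 0 0.75"

```text
clock: 20.25
eef_pos: [0.5229, -0.1552, 0.2533]
tool_rot: [0.696, 0.718, 0.0, 0.0]
ft_force: [0.2, -0.5, 0.2]
grip_width: 0.0343
grasp_force: 0.0
```

```bash
python3 -c "
from h import *
to((.522,-.177,.15,JY))"
```

```text
now [ 0.5229 -0.1552  0.2533] psi 0.032 tilt [ 0. -0.] w 0.0343 gf 0.0 t 20.2 F [ 0.2 -0.5  0.2]
row [-2.18 -0.16 10.33] 0.002
```

>>> send_rows:
  motion: "0.2 -2.2 -0.1 4 0;0.2 -2.2 -0.1 8 0;0.2 -2.2 -0.1 10.3 0;0.2 -2.2 -0.1 10.3 0;0.2 -2.2 -0.1 10.3 0"

```text
clock: 20.75
eef_pos: [0.5229, -0.1771, 0.1507]
tool_rot: [0.694, 0.72, -0.0, -0.0]
ft_force: [-0.2, -0.0, 0.2]
grip_width: 0.0341
grasp_force: 0.0
```

```bash
python3 -c "
from h import *
to((.522,-.177,.071,JY))
snap('scene','s6.png',crop=(180,130,300,230),sc=6)"
```

```text
now [ 0.5229 -0.1771  0.1507] psi 0.038 tilt [-0.  0.] w 0.0341 gf 0.0 t 20.8 F [-0.2 -0.   0.2]
row [ 0.01 -0.09  7.97] 0.008
```

View pics/s6.png

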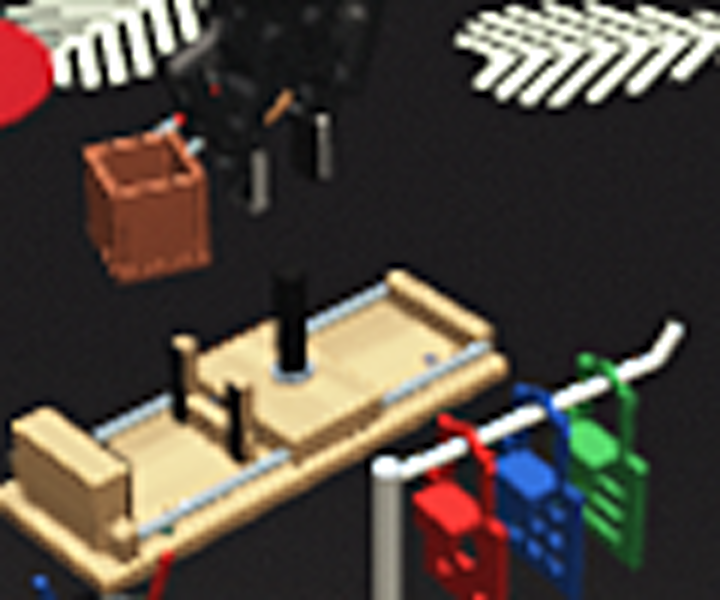

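The fingers (crop (258,200) and (322,170)) are centred above the handle top at (291,275). Descend and pinch.

>>> send_rows:
  motion: "0.2 0 -0.1 4 0;0.2 0 -0.1 7 0;0.2 0 -0.1 8 0;0.2 0 -0.1 8 0;0.6 0 -0.1 8 0"

```text
clock: 21.3
eef_pos: [0.5231, -0.1775, 0.0723]
tool_rot: [0.694, 0.72, 0.001, 0.001]
ft_force: [-11.9, 0.1, 4.6]
grip_width: 0.0209
grasp_force: 5.1
```

>>> send_rows:
  motion: "1 0 0 0 0;1 0 0 0 0;1 0 0 0 0;1 0 0 0 0;1 0 0 0 0"

```text
clock: 21.8
eef_pos: [0.5224, -0.1776, 0.0725]
tool_rot: [0.694, 0.72, 0.0, 0.001]
ft_force: [-2.9, 0.0, 6.2]
grip_width: 0.0158
grasp_force: 59.1
```

```bash
python3 -c "
from h import *
to()"
```

```text
now [ 0.5224 -0.1776  0.0725] psi 0.038 tilt [ 0.002 -0.001] w 0.0158 gf 59.1 t 21.8 F [-2.9  0.   6.2]
```

>>> send_rows:
  motion: "1 0 -1.2 0 0;1 0 -2.4 0 0;1 0 -3.6 0 0;1 0 -4.8 0 0;1 0 -5 0 0"

```text
clock: 22.3
eef_pos: [0.4755, -0.1794, 0.0725]
tool_rot: [0.693, 0.721, 0.003, 0.004]
ft_force: [8.4, 1.4, -2.0]
grip_width: 0.0163
grasp_force: 59.6
```

>>> send_rows:
  motion: "1 0 0 0 0;0.2 0 0 0 0;0.2 0 0 0 0;0.2 0 0 -3 0;0.2 0 0 -8 0"

```text
clock: 22.8
eef_pos: [0.4688, -0.178, 0.148]
tool_rot: [0.694, 0.72, -0.002, -0.004]
ft_force: [1.5, -0.1, -0.2]
grip_width: 0.0341
grasp_force: 0.0
```

```bash
python3 -c "
from h import *
print(bot.get_obs()['joint_pos'][5])
snap('top','t7.png',crop=(280,150,400,240),sc=6.6)
for t in('planter_mid','jaw'): print(t,[(round(d['conf'],2),[round(x) for x in d['rect']]) for d in boxes_of('top',t)][:4])
to((.479,-.369,.16,1.28))"
```

```text
1.170217969492921
planter_mid [(0.67, [369, 225, 13, 19])]
jaw [(0.64, [306, 221, 15, 28])]
now [ 0.4745 -0.1801  0.1542] psi 0.038 tilt [ 0.008 -0.003] w 0.034 gf 0.0 t 22.9 F [-0.3  0.4 -0. ]
row [-18.89  -0.26  -0.52] -1.242
```

View pics/t7.png

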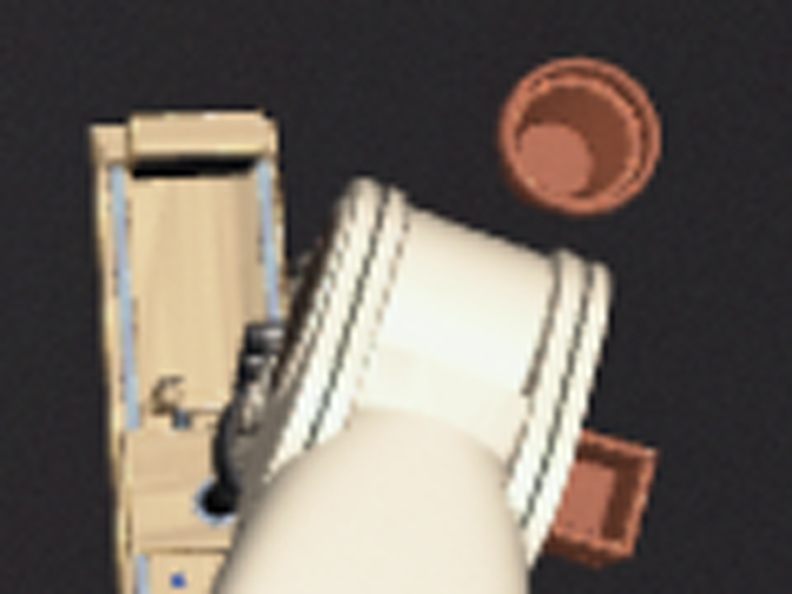

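>>> send_rows:
  motion: "-1 -4 -0.2 -2 -0.14;-1 -8 -0.2 -2 -0.28;-1 -12 -0.2 -2 -0.42;-1 -16 -0.2 -2 -0.56;-1 -18.9 -0.2 -2 -0.7"

```text
clock: 23.45
eef_pos: [0.4761, -0.37, 0.169]
tool_rot: [0.403, 0.915, -0.0, -0.001]
ft_force: [1.1, -0.4, 0.3]
grip_width: 0.0853
grasp_force: 0.0
```

>>> send_rows:
  motion: "-1 0 0 0 -0.14;-1 0 0 0 -0.28;-1 0 0 0 -0.42;-1 0 0 0 -0.54;-1 0 0 0 -0.54"

```text
clock: 23.95
eef_pos: [0.4763, -0.3676, 0.169]
tool_rot: [0.146, 0.989, 0.001, -0.001]
ft_force: [0.1, -0.1, -0.5]
grip_width: 0.0854
grasp_force: 0.0
```

```bash
python3 -c "
from h import *
snap('scene','s8.png',crop=(170,110,270,190),sc=7)
to((.479,-.369,.09,1.28))"
```

```text
now [ 0.4764 -0.3676  0.1692] psi 1.275 tilt [-0.002  0.001] w 0.0856 gf 0.0 t 24.0 F [-0.7  0.2  0.3]
row [-0.31 -0.06  7.92] -0.005
```

View pics/s8.png

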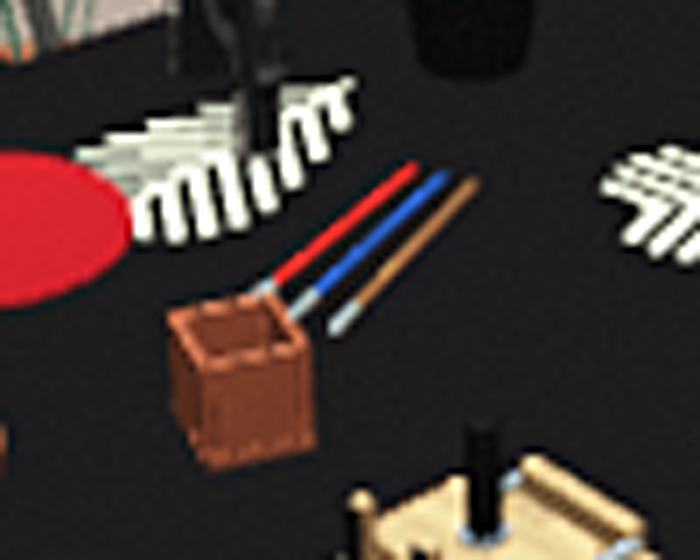

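```bash
python3 -c "
from h import *
for p in((.479,-.369,.062),(.476,-.37,.062),(.482,-.368,.062)): print((proj('scene',p)-[170,110])*7, (proj('top',p)-[280,150])*6.6)
print([atz('scene',u/7+170,v/7+110,.062)[:2] for u,v in((168,308),(243,292),(312,345),(205,364))])
"
```

```text
[237.18431819 323.68555963] [589.69998299 483.90642187]
[240.82005721 320.89536424] [591.95398973 489.65072068]
[233.53862986 326.48339049] [587.44776257 478.16667544]
[array([ 0.49695043, -0.40424942]), array([ 0.45838705, -0.39232813]), array([ 0.46235957, -0.328115  ]), array([ 0.51373722, -0.34830238])]
```

>>> send_rows:
  motion: "-1 -0.3 0 5 0;-1 -0.3 0 9 0;-1 -0.3 0 12.5 0;-1 -0.3 0 14.3 0;-1 -0.3 0 14.3 0"

```text
clock: 24.5
eef_pos: [0.477, -0.3666, 0.0232]
tool_rot: [0.147, 0.989, 0.002, -0.004]
ft_force: [0.0, -0.5, 0.8]
grip_width: 0.0856
grasp_force: 0.0
```

>>> send_rows:
  motion: "0 0 0 0 0;0 0 0 0 0;0 0 0 0 0;1 0 0 0 0;1 0 0 0 0"

```text
clock: 25.0
eef_pos: [0.4812, -0.3698, 0.0294]
tool_rot: [0.146, 0.989, -0.001, 0.002]
ft_force: [0.7, 0.1, 6.1]
grip_width: 0.0575
grasp_force: 65.9
```

>>> send_rows:
  motion: "1 0 0 0 0;1 0 0 -3 0;1 0 0 -7 0;1 0 0 -10 -0.1;1 0 0 -10 -0.2"

```text
clock: 25.5
eef_pos: [0.4824, -0.3708, 0.1329]
tool_rot: [0.044, 0.999, -0.003, 0.004]
ft_force: [1.1, -0.5, -1.4]
grip_width: 0.0575
grasp_force: 65.3
```

```bash
python3 -c "
from h import *
snap('scene','s9.png',crop=(180,110,300,210),sc=6)
print(np.round(bot.get_obs()['joint_pos'],2))
to(jig(-.02,0,.126,np.pi/2+JY),jig(-.02,0,.04,np.pi/2+JY))"
```

```text
[-0.66  0.5   0.12  1.19 -0.   -0.57]
now [ 0.4813 -0.37    0.1305] psi 1.484 tilt [ 0.005 -0.004] w 0.057 gf 65.3 t 25.6 F [ 0.9  0.6 -3.3]
row [-10.74  20.59   0.44] -0.116
row [-10.69  20.62   9.04] -0.116
```

View pics/s9.png

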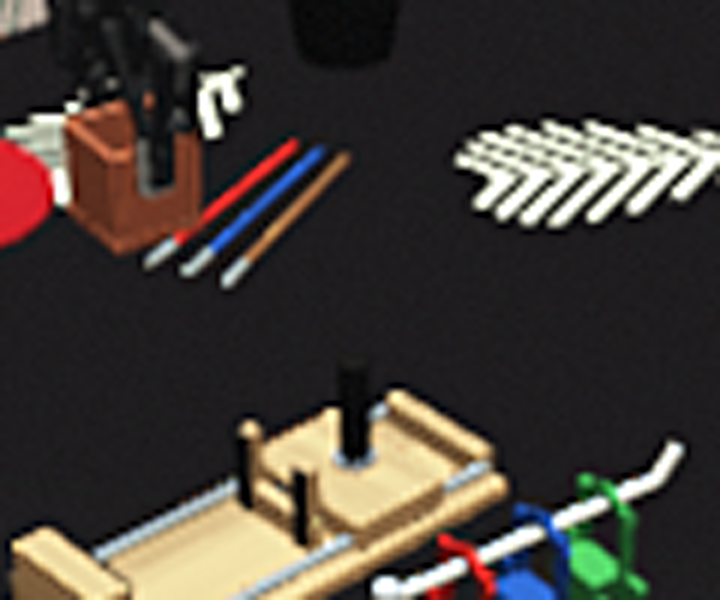

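>>> send_rows:
  motion: "1 -2.5 4.5 0 -0.04;1 -5 9 0 -0.08;1 -7.5 13.5 0 -0.12;1 -10 18 0 -0.12;1 -10.7 20.6 0 -0.12"

```text
clock: 26.05
eef_pos: [0.6067, -0.1704, 0.126]
tool_rot: [-0.014, 1.0, 0.001, -0.0]
ft_force: [0.4, -0.1, -1.6]
grip_width: 0.0572
grasp_force: 65.2
```

>>> send_rows:
  motion: "1 0 0 0 0;1 0 0 0 0;1 0 0 1 0;1 0 0 2 0;1 0 0 2 0"

```text
clock: 26.55
eef_pos: [0.6031, -0.1744, 0.1045]
tool_rot: [-0.012, 1.0, 0.001, -0.002]
ft_force: [-0.2, 0.0, -2.4]
grip_width: 0.0567
grasp_force: 65.2
```

```bash
python3 -c "
from h import *
snap('scene','s10.png',crop=(175,130,275,230),sc=6)
to(jig(-.02,0,.11,np.pi/2+JY),jig(-.015,0,.042,np.pi/2+JY))"
```

```text
now [ 0.6037 -0.1744  0.1055] psi 1.596 tilt [-0.004  0.001] w 0.0569 gf 65.2 t 26.6 F [-0.3  0.4 -2.7]
row [-0.23  0.02 -0.45] -0.005
row [-0.76  0.02  6.34] -0.005
```

View pics/s10.png

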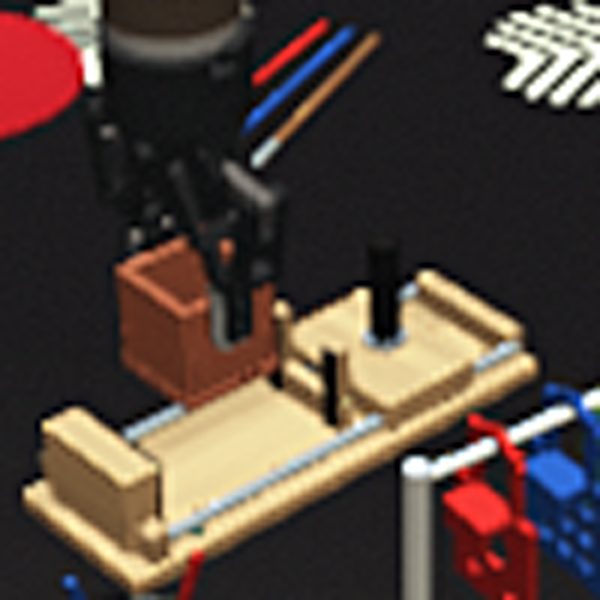

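The planter is above the bed, clear of the fixed jaw (crop (100,470)) and the prongs (330,390). Lower it.

>>> send_rows:
  motion: "1 -0.2 0 2 0;1 -0.2 0 4 0;1 -0.2 0 5.5 0;1 -0.2 0 6 0;1 -0.2 0 6 0"

```text
clock: 27.1
eef_pos: [0.6067, -0.1739, 0.0465]
tool_rot: [-0.013, 1.0, 0.0, -0.001]
ft_force: [0.2, 0.3, -2.1]
grip_width: 0.0573
grasp_force: 65.2
```

>>> send_rows:
  motion: "1 0 0 0 0;1 0 0 0.3 0;1 0 0 0.3 0;1 -0.5 0 0.3 0;1 -0.5 0 0.3 0"

```text
clock: 27.6
eef_pos: [0.6135, -0.1734, 0.0447]
tool_rot: [-0.014, 1.0, -0.0, 0.001]
ft_force: [0.1, 1.0, -2.3]
grip_width: 0.0576
grasp_force: 65.2
```

```bash
python3 -c "
from h import *
to(jig(0,0,.042,np.pi/2+JY))"
```

```text
now [ 0.6135 -0.1734  0.0447] psi 1.598 tilt [ 0.002 -0.   ] w 0.0576 gf 65.2 t 27.6 F [ 0.1  1.  -2.3]
row [-1.25 -0.04  0.28] -0.003
```

>>> send_rows:
  motion: "1 -0.2 0 0.1 0;1 -0.4 0 0.1 0;1 -0.6 0 0.1 0;1 -0.8 0 0.1 0;1 -0.8 0 0.1 0"

```text
clock: 28.1
eef_pos: [0.6208, -0.1732, 0.0432]
tool_rot: [-0.014, 1.0, -0.0, 0.0]
ft_force: [-0.6, -0.7, -1.5]
grip_width: 0.0571
grasp_force: 65.2
```

>>> send_rows:
  motion: "1 -0.2 0 0.1 0;1 -0.3 0 0.1 0;1 -0.4 0 0.1 0;1 -0.4 0 0.1 0;1 -0.4 0 0.1 0"

```text
clock: 28.6
eef_pos: [0.6244, -0.1731, 0.0423]
tool_rot: [-0.014, 1.0, 0.0, -0.0]
ft_force: [0.0, 0.3, -1.7]
grip_width: 0.0574
grasp_force: 65.2
```

>>> send_rows:
  motion: "1 -0.2 0 0 0;1 -0.3 0 0 0;1 -0.4 0 0 0;1 -0.4 0 0 0;1 -0.4 0 0 0"

```text
clock: 29.1
eef_pos: [0.6284, -0.173, 0.0423]
tool_rot: [-0.014, 1.0, -0.0, -0.0]
ft_force: [-0.9, 0.4, -1.4]
grip_width: 0.0574
grasp_force: 65.3
```

```bash
python3 -c "
from h import *
snap('top')
im=snap('top','t11.png',crop=(280,150,360,220),sc=8)
to()"
```

```text
now [ 0.6284 -0.1729  0.0422] psi 1.598 tilt [-0.  0.] w 0.0574 gf 65.3 t 29.2 F [-0.9  0.7 -1.9]
```

>>> send_rows:
  motion: "1 -0.1 0 0 0;1 -0.2 0 0 0;1 -0.3 0 0 0;1 -0.4 0 0 0;1 -0.4 0 0 0"

```text
clock: 29.7
eef_pos: [0.6285, -0.1729, 0.0423]
tool_rot: [-0.013, 1.0, 0.0, -0.004]
ft_force: [-11.5, -0.4, 5.7]
grip_width: 0.0572
grasp_force: 65.9
```

```bash
python3 -c "
from h import *
snap('scene','s12.png',crop=(175,150,255,220),sc=8)
to()"
```

```text
now [ 0.6285 -0.1729  0.0422] psi 1.598 tilt [-0.008  0.   ] w 0.0571 gf 65.9 t 29.8 F [-10.8  -0.7   6.3]
```

View pics/s12.png

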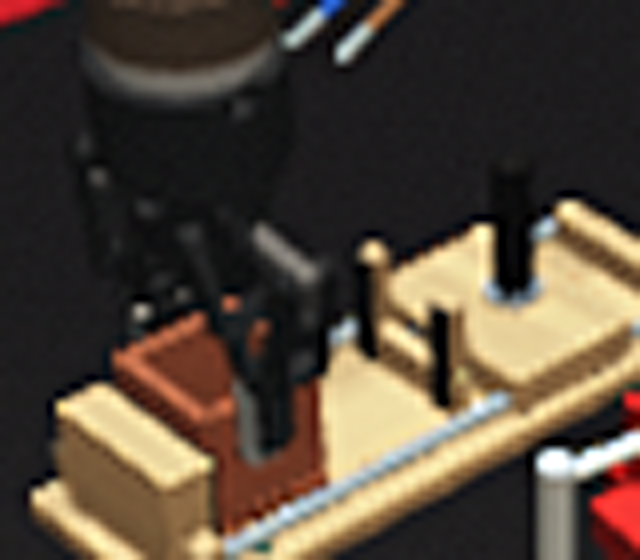

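The planter stands against the fixed jaw with 11 N of contact. Ease off, release, and rise.

>>> send_rows:
  motion: "1 0.3 0 0 0;1 0.3 0 0 0;-0.6 0.3 0 0 0;-0.6 0.3 0 0 0;-0.6 0.3 0 0 0"

```text
clock: 30.25
eef_pos: [0.6306, -0.173, 0.0428]
tool_rot: [-0.014, 1.0, -0.0, 0.001]
ft_force: [0.7, -0.0, -0.2]
grip_width: 0.0685
grasp_force: 0.0
```

>>> send_rows:
  motion: "-0.6 0 0 -2 0;-0.6 0 0 -6 0;-0.6 0 0 -10 0;-0.6 0 0 -15 0;-0.6 0 0 -20 0"

```text
clock: 30.75
eef_pos: [0.6295, -0.1727, 0.2441]
tool_rot: [-0.014, 1.0, -0.0, 0.0]
ft_force: [1.8, -1.2, 0.1]
grip_width: 0.0684
grasp_force: 0.0
```

```bash
python3 -c "
from h import *
to(full(-.04,.25))"
```

```text
now [ 0.6295 -0.1727  0.2441] psi 1.598 tilt [ 0.001 -0.   ] w 0.0684 gf 0.0 t 30.8 F [ 1.8 -1.2  0.1]
row [-2.32 40.89 -0.59] -0.053
```

>>> send_rows:
  motion: "-1 -2.3 40.9 -0.8 -0.05;-1 -2.3 40.9 -0.8 -0.05;-1 -2.3 40.9 -0.8 -0.05;-1 -2.3 40.9 -0.8 -0.05;-1 -2.3 40.9 -0.8 -0.05"

```text
clock: 31.25
eef_pos: [0.637, 0.079, 0.2478]
tool_rot: [-0.038, 0.999, 0.0, 0.001]
ft_force: [0.7, 0.7, -0.1]
grip_width: 0.0854
grasp_force: 0.0
```

```bash
python3 -c "
from h import *
to(full(-.04,.25))"
```

```text
now [0.637  0.079  0.2478] psi 1.648 tilt [0.002 0.   ] w 0.0854 gf 0.0 t 31.2 F [ 0.7  0.7 -0.1]
row [-1.66 15.68 -0.21] -0.003
```

>>> send_rows:
  motion: "-1 -1.5 15.7 -0.2 0;-1 -1.5 15.7 -0.2 0;-1 -1.5 15.7 -0.2 0;-1 -1.5 15.7 -0.2 0;-1 -1.5 15.7 -0.2 0"

```text
clock: 31.75
eef_pos: [0.6393, 0.2372, 0.2487]
tool_rot: [-0.041, 0.999, 0.0, 0.0]
ft_force: [-0.1, -0.9, 0.3]
grip_width: 0.0852
grasp_force: 0.0
```

>>> send_rows:
  motion: "-1 0 0 0 0;-1 0 0 0 0;-1 0 0 0 0;-1 0 0 0 0;-1 0 0 0 0"

```text
clock: 32.25
eef_pos: [0.6397, 0.2336, 0.2494]
tool_rot: [-0.038, 0.999, 0.0, 0.0]
ft_force: [1.0, -0.1, -0.5]
grip_width: 0.0854
grasp_force: 0.0
```

```bash
python3 -c "
from h import *
to(full(-.039,.153))
snap('scene')
print([(round(d['conf'],2),[round(x) for x in d['rect']]) for d in boxes_of('scene','yellow_tab')][:2],proj('scene',full(-.039,.14)[:3]))
"
```

```text
now [0.6397 0.2336 0.2494] psi 1.647 tilt [0. 0.] w 0.0854 gf 0.0 t 32.2 F [ 1.  -0.1 -0.5]
row [-0.29  0.28  9.64] -0.004
[(0.73, [295, 253, 20, 38])] [292.76889848 249.85737909]
```

>>> send_rows:
  motion: "-1 -0.3 0.3 5 0;-1 -0.3 0.3 8.5 0;-1 -0.3 0.3 9.6 0;-1 -0.3 0.3 9.6 0;0 -0.3 0.3 9.6 0"

```text
clock: 32.85
eef_pos: [0.6432, 0.2382, 0.1551]
tool_rot: [-0.039, 0.999, 0.0, 0.001]
ft_force: [-0.5, 0.1, 0.4]
grip_width: 0.073
grasp_force: 0.0
```

>>> send_rows:
  motion: "1 0 0 0 0;1 0 0 0 0;1 0 0 0 0;1 0 0 0 0;1 0 0 0 0"

```text
clock: 33.35
eef_pos: [0.6434, 0.2384, 0.1556]
tool_rot: [-0.039, 0.999, 0.001, 0.002]
ft_force: [-0.3, 0.2, 6.4]
grip_width: 0.0349
grasp_force: 59.3
```

>>> send_rows:
  motion: "1 0 0 -1.2 0;1 0 0 -2.1 0;1 0 0 -2.1 0;1 0 0 -2.1 0;1 4 0 -2.1 0"

```text
clock: 33.85
eef_pos: [0.6052, 0.2346, 0.1705]
tool_rot: [-0.038, 0.999, -0.0, -0.0]
ft_force: [-0.4, 0.6, -0.0]
grip_width: 0.0347
grasp_force: 59.7
```

```bash
python3 -c "
from h import *
to(full(-.21,.174))"
```

```text
now [0.6052 0.2346 0.1705] psi 1.646 tilt [-0.    -0.001] w 0.0347 gf 59.7 t 33.9 F [-0.4  0.6 -0. ]
row [13.37 -0.16 -0.35] -0.005
```

>>> send_rows:
  motion: "1 4 -0.2 -0.2 0;1 8 -0.2 -0.2 0;1 11 -0.2 -0.2 0;1 13.4 -0.2 -0.2 0;1 13.4 -0.2 -0.2 0"

```text
clock: 34.35
eef_pos: [0.4654, 0.2217, 0.1758]
tool_rot: [-0.039, 0.999, -0.001, -0.002]
ft_force: [0.7, -0.7, 0.4]
grip_width: 0.0346
grasp_force: 59.7
```

>>> send_rows:
  motion: "1 0 0 -3 0;1 0 0 -7 0;1 0 0 -10 0;1 0 0 -12 0;1 0 0 -12 0"

```text
clock: 34.85
eef_pos: [0.4711, 0.2232, 0.2992]
tool_rot: [-0.038, 0.999, 0.001, 0.003]
ft_force: [0.2, -0.6, -0.4]
grip_width: 0.0351
grasp_force: 59.9
```

```bash
python3 -c "
from h import *
to(jig(-.035,0,.29,np.pi/2+JY))
snap('scene');print([(round(d['conf'],2),[round(x) for x in d['rect']]) for d in boxes_of('scene','yellow_tab')][:2])"
```

```text
now [0.4711 0.2232 0.2992] psi 1.648 tilt [0.006 0.003] w 0.0351 gf 59.9 t 34.9 F [ 0.2 -0.6 -0.4]
row [ -8.9  -40.58   0.89] 0.047
[(0.93, [342, 176, 24, 40])]
```

>>> send_rows:
  motion: "1 -9 -40.6 0 0.05;1 -9 -40.6 0 0.05;1 -9 -40.6 0 0.05;1 -9 -40.6 0 0.05;1 -9 -40.6 0 0.05"

```text
clock: 35.45
eef_pos: [0.5413, -0.0187, 0.2938]
tool_rot: [-0.014, 1.0, 0.0, -0.002]
ft_force: [1.2, -0.6, -0.1]
grip_width: 0.0349
grasp_force: 59.9
```

```bash
python3 -c "
from h import *
to(jig(-.031,0,.29,np.pi/2+JY))"
```

```text
now [ 0.5413 -0.0187  0.2938] psi 1.598 tilt [-0.004  0.   ] w 0.0349 gf 59.9 t 35.5 F [ 1.2 -0.6 -0.1]
row [ -4.94 -15.72   0.36] -0.003
```

Run:
```python
from h import *
a=vision.camera('scene'); b=vision.camera('top')
f=lambda im,x,y:cv2.resize(im[y:y+58,x:x+40],None,fx=10,fy=10,interpolation=cv2.INTER_CUBIC)
m=np.hstack([f(a,182,160),f(b,291,158)])
cv2.imwrite('pics/m.png',m[:,:,::-1])
print(proj('scene',jig(-.029,0,.074,0)[:3]),proj('top',jig(-.029,0,.074,0)[:3]))
```

```text
[209.6528468  190.49405521] [312.05674532 189.20525206]
```

View pics/m.png

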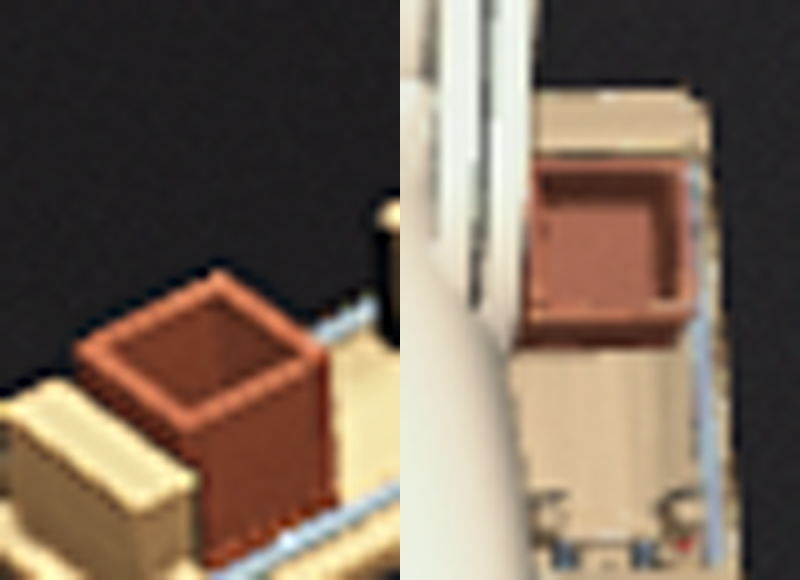

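The planter's rim is clear: scene outer corners at crop (75,348), (218,270), (328,350), (190,432); top near edge at row about 320, far edge at about 157, right edge at column 293.

Run:
```python
from h import *
np.set_printoptions(precision=4,suppress=True)
c=np.array([atz('scene',182+u/10-.05,160+v/10-.05,.074)[:2] for u,v in((75,348),(218,270),(328,350),(190,432))])
print(c,c.mean(0)); 
for i in range(4): d=c[(i+1)%4]-c[i]; print(np.linalg.norm(d),np.arctan2(d[1],d[0]))
print([atz('top',291+u/10,158+v/10,.074)[:2] for u,v in((200,320),(200,157),(293,160),(293,318))])
to(jig(-.031,0,.29,np.pi/2+JY))
```

```text
[[ 0.6581 -0.1969]
 [ 0.5998 -0.2021]
 [ 0.5991 -0.1451]
 [ 0.6561 -0.1387]] [ 0.6283 -0.1707]
0.0585615660516612 -3.05313419644266
0.05700526607600952 1.582855410973699
0.05740261922393803 0.11068835877359959
0.058201748820775945 -1.5369647946996958
[array([ 0.5942, -0.1706]), array([ 0.652 , -0.1724]), array([ 0.6507, -0.2047]), array([ 0.5948, -0.2028])]
now [ 0.5421 -0.0226  0.2931] psi 1.589 tilt [-0.004 -0.002] w 0.0348 gf 60.0 t 35.5 F [ 0.3  0.3 -1. ]
row [ -5.01 -15.27   0.32] -0.011
```

>>> send_rows:
  motion: "1 -5.1 -15.2 0 -0.01;1 -5.1 -15.2 0 -0.01;1 -5.1 -15.2 0 -0.01;1 -5.1 -15.2 0 -0.01;1 -5.1 -15.2 0 -0.01"

```text
clock: 36.05
eef_pos: [0.5965, -0.1686, 0.2931]
tool_rot: [-0.017, 1.0, 0.001, -0.002]
ft_force: [-0.0, 0.6, 0.3]
grip_width: 0.0344
grasp_force: 60.1
```

>>> send_rows:
  motion: "1 0 0 4 0;1 0 0 8 0;1 0 0 11 0;1 0 0 12 0;1 0 0 12 0"

```text
clock: 36.55
eef_pos: [0.5954, -0.1652, 0.1744]
tool_rot: [-0.02, 1.0, 0.001, -0.002]
ft_force: [-0.7, 0.0, 0.4]
grip_width: 0.0346
grasp_force: 60.1
```

Run:
```python
from h import *
to(jig(-.033,0,.16,np.pi/2+JY))
im=vision.camera('scene')
h=cv2.cvtColor(im,cv2.COLOR_RGB2HSV)
m=cv2.inRange(h,(20,120,80),(33,255,255)); m[:, :190]=0; m[:,240:]=0; m[:140]=0;m[215:]=0
n,l,s,c=cv2.connectedComponentsWithStats(m); i=1+np.argmax(s[1:,4]); print(s[i])
p=np.argwhere(l==i)[:,::-1]
# plate lower corners: extreme points
for w in((-1,1),(1,1),(0,1),(-1,0),(1,0),(1,-1)): print(w,p[np.argmax(p@np.array(w))])
o=bot.get_obs()['eef_pos']; e=np.array([np.cos(JY),np.sin(JY)]); g=np.array([-e[1],e[0]])
for y in(-.029,.029):
    for z in(.0154-.085,.0154-.024):
        print('pred',y,z,proj('scene',(*(o[:2]+g*y),o[2]+z)))
```

```text
now [ 0.5954 -0.1652  0.1744] psi 1.61 tilt [-0.004  0.002] w 0.0346 gf 60.1 t 36.5 F [-0.7  0.   0.4]
row [ 0.26 -0.92  1.44] 0.009
[203 154  16  34 260]
(-1, 1) [206 179]
(1, 1) [218 186]
(0, 1) [217 187]
(-1, 0) [203 166]
(1, 0) [218 183]
(1, -1) [209 154]
pred -0.029 -0.06960000000000001 [205.0643979  179.15136139]
pred -0.029 -0.0086 [203.9416625  162.70198769]
pred 0.029 -0.06960000000000001 [216.73861493 187.10224058]
pred 0.029 -0.0086 [215.89325663 170.45527666]
```

>>> send_rows:
  motion: "1 0.15 -0.9 0 0.01;1 0.15 -0.9 0 0.01;1 0.15 -0.9 2 0.01;1 0.15 -0.9 4 0.01;1 0.15 -0.9 5 0.01"

```text
clock: 37.1
eef_pos: [0.5956, -0.1767, 0.1259]
tool_rot: [-0.013, 1.0, 0.0, 0.0]
ft_force: [-0.5, 0.3, -1.1]
grip_width: 0.035
grasp_force: 60.8
```

>>> send_rows:
  motion: "1 0 0 0.5 0;1 0 0 1 0;1 0 0 1.5 0;1 0 0 2 0;1 0 0 2 0"

```text
clock: 37.6
eef_pos: [0.5954, -0.1762, 0.1056]
tool_rot: [-0.014, 1.0, 0.0, -0.0]
ft_force: [-0.4, 0.7, -1.0]
grip_width: 0.0344
grasp_force: 60.8
```

```bash
python3 -c "
from h import *
to(jig(-.032,0,.0865,np.pi/2+JY))"
```

```text
now [ 0.5954 -0.1762  0.1056] psi 1.598 tilt [-0.001  0.   ] w 0.0344 gf 60.8 t 37.6 F [-0.4  0.7 -1. ]
row [0.13 0.18 1.91] -0.003
```

>>> send_rows:
  motion: "1 0.1 0.2 0 0;1 0.1 0.2 0.4 0;1 0.1 0.2 0.8 0;1 0.1 0.2 1.1 0;1 0.1 0.2 1.1 0"

```text
clock: 38.1
eef_pos: [0.5941, -0.1742, 0.0944]
tool_rot: [-0.014, 1.0, 0.0, -0.001]
ft_force: [-0.5, -0.4, -0.1]
grip_width: 0.0345
grasp_force: 60.8
```

>>> send_rows:
  motion: "1 0 0 0.3 0;1 0 0 0.5 0;1 0 0 0.7 0;1 0 0 0.7 0;1 0 0 0.7 0"

```text
clock: 38.6
eef_pos: [0.5946, -0.1744, 0.0881]
tool_rot: [-0.014, 1.0, 0.0, -0.0]
ft_force: [-0.4, -0.0, -0.9]
grip_width: 0.0346
grasp_force: 60.8
```

>>> send_rows:
  motion: "1 0 0 0.1 0;1 0 0 0.2 0;1 0 0 0.2 0;1 0 0 0.2 0;1 0 0 0.2 0"

```text
clock: 39.1
eef_pos: [0.5946, -0.1744, 0.0862]
tool_rot: [-0.014, 1.0, -0.0, 0.0]
ft_force: [-0.5, -0.3, -0.6]
grip_width: 0.0348
grasp_force: 60.8
```

Close to seated; a little lower until it touches.

>>> send_rows:
  motion: "1 0 0 0.1 0;1 0 0 0.2 0;1 0 0 0.2 0;1 0 0 0.3 0;1 0 0 0.3 0"

```text
clock: 39.6
eef_pos: [0.5948, -0.1744, 0.086]
tool_rot: [-0.014, 1.0, -0.0, 0.001]
ft_force: [-4.0, 0.8, 12.9]
grip_width: 0.0347
grasp_force: 62.0
```

```bash
cat >> h.py <<'E'
def yel():
    im=vision.camera('scene')
    h=cv2.cvtColor(im,cv2.COLOR_RGB2HSV)
    m=cv2.inRange(h,(20,120,80),(33,255,255)); m[:, :185]=0; m[:,245:]=0; m[:140]=0;m[225:]=0
    n,l,s,c=cv2.connectedComponentsWithStats(m); i=1+np.argmax(s[1:,4]); print('yellow',s[i],c[i])
    p=np.argwhere(l==i)[:,::-1]
    print([p[np.argmax(p@np.array(w))].tolist() for w in((-1,1),(1,1),(0,1),(-1,0),(1,0),(1,-1),(0,-1))])
def predy(x,y,z):
    "project stencil plate corners for tab pose in jig frame"
    for dy,dz in((-.029,-.024),(.029,-.085),(.029,-.024),(-.018,.018),(.018,.018)): print('pred',dy,dz,np.round(proj('scene',jig(x,y+dy,.012+z+dz,0)[:3]),1))
E
python3 -c "
from h import *
to(); yel(); predy(-.031,0,.089)"
```

```text
now [ 0.5948 -0.1744  0.086 ] psi 1.598 tilt [ 0.002 -0.   ] w 0.0347 gf 62.0 t 39.6 F [-4.   0.8 12.9]
yellow [203 177  15  32 121] [209.43801653 190.87603306]
[[216, 207], [217, 208], [217, 208], [203, 189], [217, 201], [209, 178], [206, 177]]
pred -0.029 -0.024 [204.4 185.5]
pred 0.029 -0.085 [216.7 208.9]
pred 0.029 -0.024 [215.9 193.5]
pred -0.018 0.018 [205.8 176.1]
pred 0.018 0.018 [213.1 180.9]
```

>>> send_rows:
  motion: "1 0 0 -0.2 0;-0.3 0 0 -0.2 0;-0.3 0 0 -0.2 0;-0.3 0 0 -0.2 0;-0.3 0 0 -0.2 0"

```text
clock: 40.15
eef_pos: [0.5944, -0.1744, 0.0847]
tool_rot: [-0.014, 1.0, 0.0, -0.0]
ft_force: [-0.1, 0.3, 0.0]
grip_width: 0.0555
grasp_force: 0.0
```

>>> send_rows:
  motion: "-0.3 0 0 -2 0;-0.3 0 0 -5 0;-0.3 0 0 -8 0;-0.3 0 0 -11 0;-0.3 0 0 -11 0"

```text
clock: 40.65
eef_pos: [0.5973, -0.1752, 0.2004]
tool_rot: [-0.014, 1.0, -0.001, 0.004]
ft_force: [0.6, -0.5, 0.6]
grip_width: 0.0557
grasp_force: 0.0
```

```bash
python3 -c "
from h import *
yel(); predy(-.031,0,.089); print(bot.get_obs()['joint_pos'][5])
to((.472,-.178,.197,JY))"
```

```text
yellow [203 177  14  32 159] [209.6918239 188.1509434]
[[216, 208], [216, 208], [216, 208], [203, 190], [216, 193], [211, 178], [206, 177]]
pred -0.029 -0.024 [204.4 185.5]
pred 0.029 -0.085 [216.7 208.9]
pred 0.029 -0.024 [215.9 193.5]
pred -0.018 0.018 [205.8 176.1]
pred 0.018 0.018 [213.1 180.9]
-0.3125096648377588
now [ 0.5962 -0.1749  0.1978] psi 1.598 tilt [ 0.005 -0.002] w 0.0554 gf 0.0 t 40.7 F [ 1.1  0.  -0.6]
row [1.243e+01 2.000e-02 1.000e-02] 1.568
```

>>> send_rows:
  motion: "0.2 4 0 0 0.14;0.2 8 0 0 0.28;0.2 12.4 0 0 0.42;0.2 12.4 0 0 0.56;0.2 12.4 0 0 0.7"

```text
clock: 41.2
eef_pos: [0.4679, -0.1773, 0.1935]
tool_rot: [0.333, 0.943, 0.0, -0.002]
ft_force: [0.2, -0.2, -0.0]
grip_width: 0.0341
grasp_force: 0.0
```

>>> send_rows:
  motion: "0.2 0 0 0 0.15;0.2 0 0 0 0.3;0.2 0 0 0 0.45;0.2 0 0 0 0.6;0.2 0 0 0 0.75"

```text
clock: 41.7
eef_pos: [0.4697, -0.1774, 0.1934]
tool_rot: [0.655, 0.755, -0.001, -0.001]
ft_force: [0.4, -0.5, 0.4]
grip_width: 0.0345
grasp_force: 0.0
```

>>> send_rows:
  motion: "0.2 0 0 0 0.12;0.2 0 0 0 0.12;0.2 0 0 4 0.12;0.2 0 0 4 0.12;0.2 0 0 4 0.12"

```text
clock: 42.2
eef_pos: [0.4694, -0.1773, 0.1542]
tool_rot: [0.697, 0.717, -0.001, -0.002]
ft_force: [0.4, -0.7, 0.9]
grip_width: 0.034
grasp_force: 0.0
```

```bash
python3 -c "
from h import *
to((.473,-.179,.15,JY),(.473,-.179,.072,JY))
im=vision.camera('scene'); print([(round(d['conf'],2),[round(x) for x in d['rect']]) for d in boxes_of('scene','jaw_handle')][:2])
g=cv2.cvtColor(im,cv2.COLOR_RGB2GRAY)
q=proj('scene',(.473,-.179,.075)); print(q); u,v=int(q[0]),int(q[1])
print(g[v-12:v+10,u-8:u+9])"
```

```text
now [ 0.4694 -0.1773  0.1542] psi 0.029 tilt [-0.004  0.001] w 0.034 gf 0.0 t 42.2 F [ 0.4 -0.7  0.9]
row [-0.18  0.36  0.42] -0.001
row [-0.19  0.39  8.22] -0.001
[(0.89, [236, 184, 36, 29])]
[239.10738068 175.33200542]
[[ 29  31  29  30  27  30  28  30  32  28  30  29  29  30  30  28  29]
 [ 30  29  30  31  28  30  29  29  30  29  31  31  28  28  28  28  28]
 [ 30  29  28  29  29  31  29  28  28  29  30  29  29  29  29  30  28]
 [ 27  29  30  29  27  29  28  30  32  28  30  28  28  29  30  30  28]
 [ 31  28  29  31  28  27  30  29  30  30  29  31  30  29  30  29  28]
 [ 30  29  29  31  29  29  29  28  28  30  29  28  28  29  30  31  29]
 [ 28  29  29  28  31  28  27  30  29  28  26  30  31  31  28  30  30]
 [ 29  30  30  29  30  25  28  36  33  31  24  28  28  30  30  31  29]
 [ 28  30  30  29  32  17  20  24  24  17  22  28  30  29  27  29  30]
 [ 30  30  29  30  30  18  11   9   9  12  19  29  30  30  30  30  28]
 [ 30  27  29  29  32  19   9  15  12  10  20  29  31  27  25  25  27]
 [ 27  28  31  29  30  18  11  15  15  13  19  28  26  20   7   6  10]
 [ 31  29  28  29  31  18   9  11  15  14  17  25  17  68 182 205 130]
 [ 29  30  27  25  26  15  12  12  16  12  10  15   3 113 237 245 211]
 [ 28  24  16  10   9   1   3  15  11   9   3  65 147 141 160 212 227]
 [ 22  10  34 181 222 118   0  12  12   7  53 164 213 141  72 139 177]
 [ 38  69 162 236 249 154   0   8   9   2  76 150 161 107  80  81  99]
 [162 188 217 226 237 139   0  11  13   1  49 151 179 159 117  88  85]
 [227 224 216 215 232 134   0  10  10   0  56 195 218 206 182 140  93]
 [233 228 222 219 228 138   5   9   9   0  81 197 212 203 208 201 156]
 [228 229 230 229 236 150  15   4  12   0  85 207 217 208 207 213 205]
 [221 225 228 233 242 148  10   4   7   0  72 200 224 218 214 201 209]]
```

>>> send_rows:
  motion: "0.2 -0.2 0.4 0 0;0.2 -0.2 0.4 3 0;0.2 -0.2 0.4 6 0;0.2 -0.2 0.4 8 0;0.2 -0.2 0.4 8 0"

```text
clock: 42.8
eef_pos: [0.4734, -0.1792, 0.0734]
tool_rot: [0.697, 0.717, -0.001, -0.002]
ft_force: [-0.1, 0.3, -0.0]
grip_width: 0.0343
grasp_force: 0.0
```

>>> send_rows:
  motion: "1 0 0 0 0;1 0 0 0 0;1 0 0 0 0;1 0 0 0 0;1 0 0 0 0"

```text
clock: 43.3
eef_pos: [0.4756, -0.1801, 0.0765]
tool_rot: [0.697, 0.717, 0.0, 0.001]
ft_force: [-1.1, -0.3, 5.8]
grip_width: 0.016
grasp_force: 59.5
```

>>> send_rows:
  motion: "1 0 1.2 0 0;1 0 2.4 0 0;1 0 3.6 0 0;1 0 4.6 0 0;1 0 5 0 0"

```text
clock: 43.8
eef_pos: [0.5239, -0.1783, 0.0765]
tool_rot: [0.697, 0.717, -0.001, -0.0]
ft_force: [-7.8, 0.4, 11.2]
grip_width: 0.016
grasp_force: 60.4
```

>>> send_rows:
  motion: "1 0 0.2 0 0;1 0 0.4 0 0;1 0 0.5 0 0;1 0 0.5 0 0;1 0 0.5 0 0"

```text
clock: 44.3
eef_pos: [0.5283, -0.1781, 0.0765]
tool_rot: [0.697, 0.717, -0.001, -0.001]
ft_force: [-6.6, 0.3, 10.5]
grip_width: 0.0161
grasp_force: 60.1
```

>>> send_rows:
  motion: "1 0 0.2 0 0;1 0 0.4 0 0;1 0 0.5 0 0;1 0 0.5 0 0;1 0 0.5 0 0"

```text
clock: 44.8
eef_pos: [0.5323, -0.1779, 0.0765]
tool_rot: [0.697, 0.717, -0.001, -0.001]
ft_force: [-9.5, 0.8, 10.8]
grip_width: 0.0159
grasp_force: 60.4
```

```bash
python3 -c "
from h import *
to(); yel()"
```

```text
now [ 0.5323 -0.1779  0.0765] psi 0.028 tilt [-0.004 -0.   ] w 0.0159 gf 60.4 t 44.8 F [-9.5  0.8 10.8]
yellow [203 177  13  22 143] [208.36363636 187.55244755]
[[203, 193], [215, 198], [215, 198], [203, 189], [215, 193], [209, 178], [205, 177]]
```

>>> send_rows:
  motion: "1 0 0.1 0 0;1 0 0.2 0 0;1 0 0.2 0 0;1 0 0.3 0 0;1 0 0.3 0 0"

```text
clock: 45.35
eef_pos: [0.5342, -0.1779, 0.0765]
tool_rot: [0.697, 0.717, -0.002, -0.002]
ft_force: [-12.1, 1.0, 14.4]
grip_width: 0.0161
grasp_force: 60.8
```

>>> send_rows:
  motion: "1 0 0.1 0 0;1 0 0.2 0 0;1 0 0.2 0 0;1 0 0.3 0 0;1 0 0.3 0 0"

```text
clock: 45.85
eef_pos: [0.5361, -0.1778, 0.0765]
tool_rot: [0.697, 0.717, -0.003, -0.003]
ft_force: [-14.9, 0.6, 16.4]
grip_width: 0.0162
grasp_force: 61.1
```

>>> send_rows:
  motion: "1 0 0.1 0 0;1 0 0.2 0 0;1 0 0.2 0 0;1 0 0 0 0;1 0 -0.1 0 0"

```text
clock: 46.35
eef_pos: [0.5373, -0.1778, 0.0765]
tool_rot: [0.697, 0.717, -0.001, -0.001]
ft_force: [-6.9, 1.0, 8.5]
grip_width: 0.0165
grasp_force: 60.1
```

```bash
python3 -c "
from h import *
to(); yel()"
```

```text
now [ 0.5373 -0.1778  0.0765] psi 0.027 tilt [-0.003  0.   ] w 0.0165 gf 60.1 t 46.4 F [-6.9  1.   8.5]
yellow [203 177  13  21 141] [208.31205674 187.44680851]
[[203, 193], [215, 197], [215, 197], [203, 189], [215, 193], [209, 178], [205, 177]]
```

>>> send_rows:
  motion: "1 0 -0.1 0 0;1 0 -0.2 0 0;0.3 0 -0.2 0 0;0.3 0 -0.2 0 0;0.3 0 -0.2 0 0"

```text
clock: 46.9
eef_pos: [0.538, -0.1779, 0.075]
tool_rot: [0.697, 0.717, 0.0, 0.0]
ft_force: [0.6, -0.0, 0.5]
grip_width: 0.0296
grasp_force: 0.0
```

>>> send_rows:
  motion: "0.3 0 0 -1 0;0.3 0 0 -4 0;0.3 0 0 -8 0;0.3 0 0 -12 0;0.3 0 0 -15 0"

```text
clock: 47.4
eef_pos: [0.5385, -0.1781, 0.2287]
tool_rot: [0.697, 0.717, 0.001, 0.002]
ft_force: [1.8, -0.7, -0.2]
grip_width: 0.0299
grasp_force: 0.0
```

>>> send_rows:
  motion: "0.3 0 -4 0 0;0.3 0 -8 0 0;0.3 0 -12 0 0;0.3 0 -14 0 0;0.3 0 -14 0 0"

```text
clock: 47.9
eef_pos: [0.3955, -0.1817, 0.2262]
tool_rot: [0.698, 0.716, -0.0, 0.0]
ft_force: [0.5, 0.0, -0.5]
grip_width: 0.0297
grasp_force: 0.0
```

```bash
python3 -c "
from h import *
to(); yel(); predy(-.031,0,.089)
for t in('planter_mid','jaw_handle','red_tab','blue_tab','green_tab'): print(t,[(round(d['conf'],2),[round(x) for x in d['rect']]) for d in boxes_of('scene',t)][:3])
im=vision.camera('scene');g=cv2.cvtColor(im,cv2.COLOR_RGB2GRAY)
for z in(.06,.085): print(proj('scene',(.5365,-.178,z)))
print(g[172:186:3,214:236])"
```

```text
now [ 0.3955 -0.1817  0.2262] psi 0.026 tilt [ 0. -0.] w 0.0297 gf 0.0 t 47.9 F [ 0.5  0.  -0.5]
yellow [203 177  13  21 143] [208.26573427 187.37762238]
[[203, 193], [215, 197], [215, 197], [203, 186], [215, 193], [209, 178], [205, 177]]
pred -0.029 -0.024 [204.4 185.5]
pred 0.029 -0.085 [216.7 208.9]
pred 0.029 -0.024 [215.9 193.5]
pred -0.018 0.018 [205.8 176.1]
pred 0.018 0.018 [213.1 180.9]
planter_mid []
jaw_handle [(0.81, [225, 191, 26, 30]), (0.44, [222, 202, 87, 56])]
red_tab [(0.91, [327, 330, 29, 45]), (0.73, [257, 220, 19, 30]), (0.68, [350, 242, 33, 15])]
blue_tab [(0.63, [270, 216, 16, 26])]
green_tab [(0.76, [281, 206, 10, 34]), (0.76, [375, 275, 24, 18])]
[224.25242968 186.39169713]
[224.00546682 180.05023368]
[[ 28  30  30  30  29  30  32  30  30  29  29  31  27  31  30  29  30  31
   30  30  29  32]
 [ 29  30  28  28  31  31  30  29  32  28  31  33  30  29  29  28  30  30
   31  29  29  31]
 [ 29  30  28  29  29  29  29  29  18  20  24  26  18  22  31  31  28  30
   29  30  29  28]
 [ 21  30  29  30  31  29  30  26  16  12  11  14  16  18  28  29  27  25
   17   7  56 148]
 [ 36  27  31  28  25  23  15  29  16   7  12  14   9   4  65 149 180 211
  194 169 174 176]]
```

```bash
python3 -c "
from h import *
print(workorder.job_done())"
```

```text
the job is handed in; nothing more can be done
None
```

I handed the job in at about 48 s. Red, blue and green hang on the spare hook. The planter stands in the jig against the fixed jaw with the yellow stencil hung over its jaw-side wall, and the jaw is shut on them at an estimated 7–8 N. I had used my 14 pictures, so I checked the final clamp from force readings and camera measurements rather than by viewing it; the hand-in call returned no verdict.

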